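# Carry a cleaned slide bearing on a rod to the drying stand

### The job

The green slide bearing standing in the grey cradle has just been cleaned, so it must not be touched with the gripper or the arm. Take the carrying rod by its blue handle, feel its tip gently through the bore of the bearing's brass block (the block can sit at any height; never press hard on it), and lift the bearing out of the cradle on the rod. Set the rod down gently in both forks of the drying stand so that the bearing hangs freely between the forks, let go, and leave the jar, the brush and the brass weight where they are.

Things in the scene. Friction and masses are not known exactly. Their poses are not given: they have to be found in the camera images.
- rod: Carrying rod, 0.12 kg, x axis from handle to tip, z up, centre line 13 mm above the origin. Blue handle x -60 to 0 mm, 22 wide (y), 26 high (z 0 to 26); collar 26 across, x 0 to 5; steel rod 13 across, x 5 to 135, end bevelled 1 mm. Origin under the handle's tip-side end, level with its underside. It lies on the bench on its handle and collar.
- rod_grip (a point): Middle of the rod's blue handle, on the rod's centre line (x = -30 mm). Axes as the rod.
- rod_mid (a point): Point on the rod's centre line 70 mm from the handle's end towards the tip; this point belongs midway between the stand's forks. Axes as the rod.
- rod_tip (a point): Centre of the rod's bevelled tip end face, on the centre line (x = 135 mm). Axes as the rod.
- bearing: Slide bearing, about 0.35 kg, upright in the cradle. Origin: centre of its underside; x along the bore, from the open front to the back posts; z up. Green frame: foot 30 (x) by 100 (y) by 10 mm, side posts 30 deep, 12 wide at y = +-29 mm, top bar z 134 to 144 mm; most weight in the foot. A brass block slides up and down between the posts.
- bearing_face (a point): Point on the bearing's open front (x = -15, y = 0, z = 72 mm from its origin), in the plane of the brass block's face, fixed to the frame. The block is 44 wide, 84 high, 30 mm deep; its bore, 16.5 mm across, is in its middle at y = 0. NOT reported: block height; the bore centre lies up to 18 mm above or below this point. A tip held in that range meets bore or block. About 10 N shifts the block.
- cradle: Fixed grey cradle, 75 by 130 mm, floor 10 mm above the bench, lips 8 mm higher round the foot of the bearing with 1.5 to 2 mm play. Origin on the bench below the bearing's; same axes. Two back posts, 105 mm high, x 16.5 to 26.5, y +-23 to +-35 mm, stop the bearing when it is pushed along x; the rod passes between them. Lift the bearing's underside above 105 mm to clear them.
- stand: Fixed steel drying stand, base 130 by 110 by 10 mm, origin at its centre on the bench. Two fork plates 8 mm thick, 60 wide, at x = +-45 mm, each with an upright slot 18 mm wide, floor 123.5 and top of the straight part 145.5 mm above the bench, flaring above that to about 60 mm wide at 165 mm. x runs through both slots, roughly away from the robot.
- stand_seat (a point): Midpoint between the two slots, 130 mm above the bench, at the height of the centre line of a rod that lies on both slot floors. Axes as the stand.
- jar: Amber jar with black cap, 60 mm across, 85 mm high, origin at the centre of its underside. Leave alone.
- brush: Wooden-handled brush, 160 mm long, lying on the bench, origin under its middle. Leave alone.
- weight: Brass weight with knob, 50 mm across, 52 mm high, origin at the centre of its underside. Leave alone.
Not all that is in view belongs to the job. What is shaped like the cradle but pink or red is not meant.

How it is judged:
By the outcome, as a careful person would: the job done as asked, in the order asked, and still so for the second after the job is handed in, with the robot touching nothing.
It also fails if it takes over 72 s, if anything falls off the work surface, if the arm or the gripper's body presses on something with over 40 N, if the wrist force passes 120 N, or if a joint passes its speed limit or range.

### The arm

A 6-joint arm with a two-finger parallel gripper is mounted at the origin on the work surface. World frame = base frame: x ahead of the robot, y to its left, z up, the work surface at z = 0. Lengths are in m, angles in rad, forces in N, time in s.
With the tool pointing down it reaches from about 0.35 to 0.975 m from the base axis. Payload 4.9 kg.
Tool frame: the origin (TCP) lies on the centre line of the jaws, within the pads' length; the fingertips stand 11 mm ahead of it and the grasp point (between the pads) lies 8 mm behind it; z points along the fingers, y is the direction in which the jaws open and shut (so a half turn about z gives the same grasp; the last joint's range is limited). The gripper opens to 85 mm and grips with 20 to 120 N. Pads are 22 mm wide; open, the fingers measure 114 mm over their backs; the gripper's body (76 mm by 85 mm) begins 54 mm behind the grasp point. The pads swing forward as they close: fully open they stand 13 mm farther back than shut.
Start: joints at [-1.431, 0.053, 1.613, -0, 1.476, -0.119], TCP at [0.16, -0.604, 0.242] pointing down, gripper open.
Joint ranges: [-3.01, 3.01], [-1.01, 2.22], [0.06, 2.58], [-1.02, 4.17], [0.09, 2.62], [-3.14, 3.14]. Speed limits (rad/s): [2.57, 2.57, 3.14, 3.14, 3.14, 3.14].

### API

Orientations are given as a rotation vector (axis times angle).
In Python, from station import ctrl gives the robot as it stands.
- The arm moves only by the tool send_rows, never from a script. Its argument "series" is a list of rows, each an object of numbers: "tx", "ty", "tz": the shift along the tool's x, y, z in cm; "wx", "wy", "wz": the turn, a rotation vector about the tool's x, y, z in rad; "jaw": the closure, from 0 (fully open) to 1 (shut). In form: [{"tx": .., "ty": .., "tz": .., "wx": .., "wy": .., "wz": .., "jaw": ..}, ...]. A call has 1 to 5 rows; each row shifts and turns the pose as measured when the row begins, along the tool's axes as they then stand; what a row does not reach is not made up. A row lasts 1/8 s, in which the tool goes at most 62.5 mm and 10.7 degrees, less where a joint would pass 70% of its speed; a pose out of reach is approached as far as the arm can. A call is refused whole if a number of a shift passes 6.25 or a number of a turn 0.188, either way. A call with a gripper value outside its range is refused whole. The fingers move at their own pace and stop on an object; "squeeze" is the grip in N (left out, the last holds). Time passes only in rows, so rows that do not move let the fingers close. It gives the time, the measured TCP pose, the force and the opening at its end, in the units of the state.
- ctrl.get_obs(): the state, without advancing time (a new reading comes with each control period).
- ctrl.get_image(name): name is "side" or "top" or "wrist"; returns the picture (420x560x3 uint8, red, green, blue); there is no depth.
- ctrl.camera_info(name): a dict with "mtx" (3x3 intrinsics, pixels), "k1" (the pictures are not rectified: a ray, as slopes to the right and down, at radius r is drawn at 1 + k1 r^2 times it, then the intrinsics apply), "R" (3x3) and "t" (3): a world point X has camera coordinates R X + t. Camera axes: x right, y down, z forward; pixel columns grow to the right and rows downward; lengths in m; the calibration is good to about 2 mm. A picture is of the moment at which its call begins: read the wrist's pose just before it. camera_info takes no time and is no camera call; for the wrist camera it gives the pose at the moment of the call.
- ctrl.finish_job(): hands the job in, once; it reports no verdict.
The state is a dict: "t": time; "q": joint angles; "dq": joint speeds; "effort": joint torques, N m; "tool_pos": TCP position; "tool_rot": TCP orientation; "contact_force": force on the tool from outside, world axes, zero at the start; "wrist_torque": the same for the moment, N m; "opening": finger opening in m.
Only numpy, scipy, OpenCV 4.12 (cv2) and the standard library are available. Lean on these libraries where they do the work, as an engineer would, in place of code of your own. Each camera call takes 0.05 s, during which the arm holds its last target.

## Working session

There is one attempt and no reset: what is moved stays moved. The work goes in short steps, Python scripts to look and compute and a tool call to move; the robot and the scene stay as the last step left them, time stands still between calls to the robot, and variables do not carry over. Pictures are saved under pics/ and viewed, and the job is handed in when it is done.

Besides the shell and the picture viewer there is one more tool, called after "Request:" as name(argument=value, ...), one argument or row to a line, values as JSON. send_rows: Moves the arm, as the interface text tells. Its arguments: {"type":"object","properties":{"series":{"type":"array"},"squeeze":{"type":"number"}},"required":["series"]}

```bash
ls; mkdir -p pics
python3 - <<'E'
from station import ctrl
import cv2
o=ctrl.get_obs(); print(o)
for n in ("side","top","wrist"):
    print(n,ctrl.camera_info(n))
    cv2.imwrite(f"pics/{n}0.png",ctrl.get_image(n)[:,:,::-1])
E
```

```text
pics
{'t': 0.0, 'q': array([-1.43097699e+00,  5.34237850e-02,  1.61430181e+00,  9.88918299e-06,
        1.47603607e+00, -1.19007635e-01]), 'dq': array([-0.00081608, -0.00029259,  0.00068811, -0.00099167,  0.0004113 ,
       -0.00027723]), 'effort': array([-5.10326718e-04, -3.93686235e+01, -3.70174706e+01, -1.32787613e-04,
        7.07163315e-03, -8.78180089e-06]), 'tool_pos': array([ 0.15987907, -0.60357094,  0.24101686]), 'tool_rot': array([-3.11317122e+00, -4.05149175e-01,  1.99773075e-05]), 'contact_force': array([ 0.8794088 ,  0.23696534, -0.18373958]), 'wrist_torque': array([-0.0402786 ,  0.00401118, -0.03214249]), 'opening': 0.08557434805146368}
side {'mtx': array([[389.75575117,   0.        , 274.06406426],
       [  0.        , 389.75575117, 210.71222065],
       [  0.        ,   0.        ,   1.        ]]), 'k1': -0.10567106322601753, 'R': array([[-0.97983339, -0.19962041, -0.00884454],
       [-0.13726742,  0.7046203 , -0.69618093],
       [ 0.14520396, -0.68092725, -0.71781188]]), 't': array([0.47791004, 0.15152728, 0.88353076])}
top {'mtx': array([[434.49654789,   0.        , 280.12379325],
       [  0.        , 434.49654789, 210.5216131 ],
       [  0.        ,   0.        ,   1.        ]]), 'k1': -0.033645220168547575, 'R': array([[-0.00345391, -0.9997328 , -0.02285588],
       [-0.98373096,  0.00750215, -0.17949126],
       [ 0.17961477,  0.02186409, -0.98349402]]), 't': array([0.01037878, 0.50701982, 1.03244899])}
wrist {'mtx': array([[352.20368085,   0.        , 282.94322701],
       [  0.        , 352.20368085, 204.89014357],
       [  0.        ,   0.        ,   1.        ]]), 'k1': -0.0804317778965439, 'R': array([[ 0.25573656, -0.96674499, -0.00171158],
       [-0.91682178, -0.24309102,  0.31677212],
       [-0.30665393, -0.079441  , -0.94850013]]), 't': array([-0.62389907, -0.04119589,  0.37972754])}
```

View pics/side0.png

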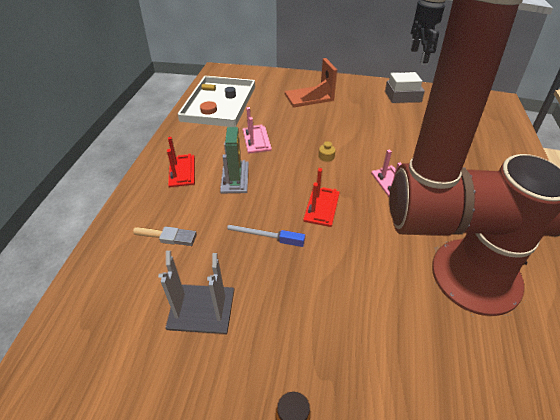

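View pics/top0.png

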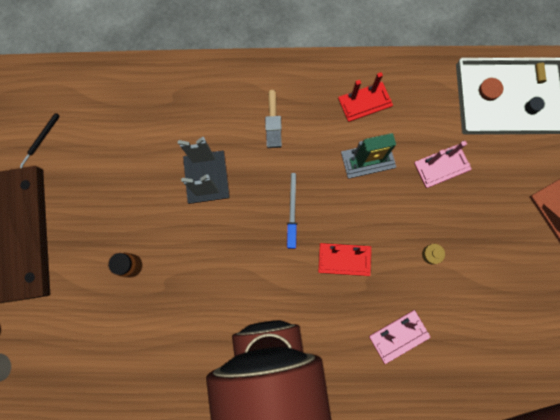

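View pics/wrist0.png

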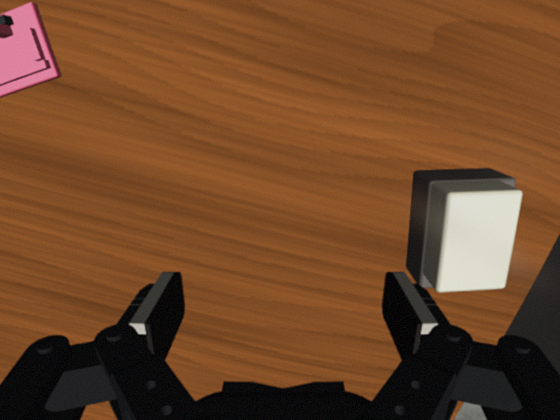

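```bash
cat > h.py <<'E'
import numpy as np, cv2
from station import ctrl
from scipy.spatial.transform import Rotation as Rn
def ray(n,px,ci=None):
    c=ci or ctrl.camera_info(n); K=c["mtx"]
    d=np.array([(px[0]-K[0,2])/K[0,0],(px[1]-K[1,2])/K[1,1]]); u=d.copy()
    for _ in range(30): u=d/(1+c["k1"]*(u@u))
    R=np.array(c["R"]); return -R.T@c["t"], R.T@np.array([u[0],u[1],1])
def at(n,px,z,ci=None):
    o,d=ray(n,px,ci); return o+d*(z-o[2])/d[2]
def proj(n,X,ci=None):
    c=ci or ctrl.camera_info(n); K=c["mtx"]; p=np.array(c["R"])@np.array(X)+c["t"]; u=p[:2]/p[2]; u=u*(1+c["k1"]*(u@u))
    return K[0,0]*u[0]+K[0,2],K[1,1]*u[1]+K[1,2]
def crop(f,x0,y0,w,h,s,out):
    im=cv2.imread(f)[y0:y0+h,x0:x0+w]; cv2.imwrite(out,cv2.resize(im,None,fx=s,fy=s,interpolation=cv2.INTER_CUBIC))
E
python3 - <<'E'
from h import *
crop("pics/top0.png",330,125,80,60,10,"pics/c_bear.png")
crop("pics/top0.png",260,165,80,90,6,"pics/c_rod.png")
crop("pics/top0.png",170,130,80,80,7,"pics/c_stand.png")
crop("pics/side0.png",210,120,60,80,7,"pics/s_bear.png")
crop("pics/side0.png",220,215,100,40,8,"pics/s_rod.png")
crop("pics/side0.png",150,240,100,100,6,"pics/s_stand.png")
E
```

```text
(no output)
```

View pics/c_bear.png

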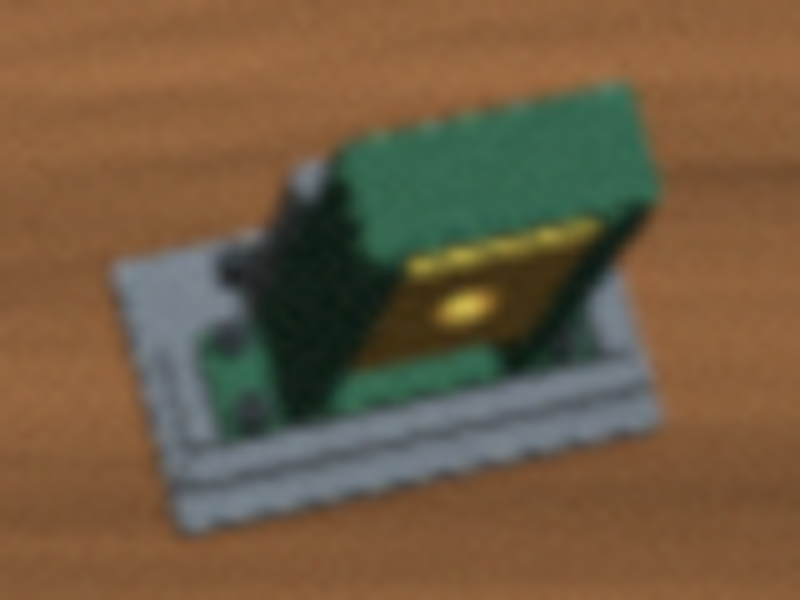

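View pics/c_rod.png

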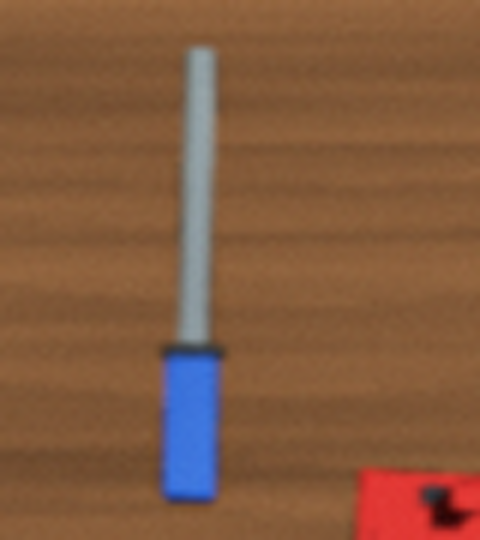

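View pics/c_stand.png

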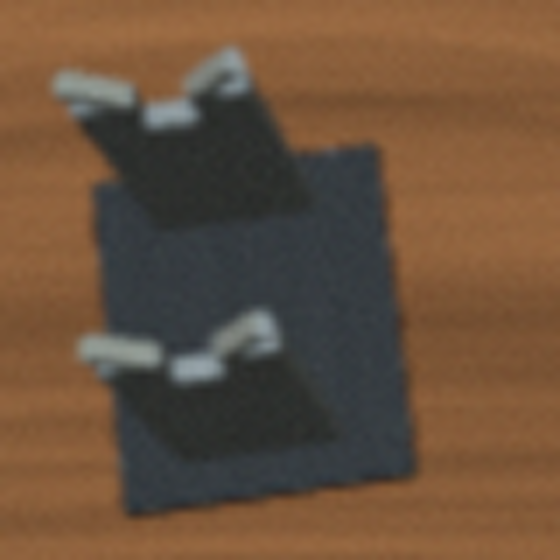

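View pics/s_bear.png

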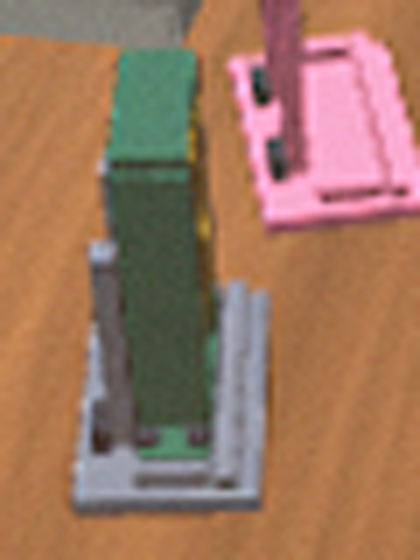

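View pics/s_rod.png

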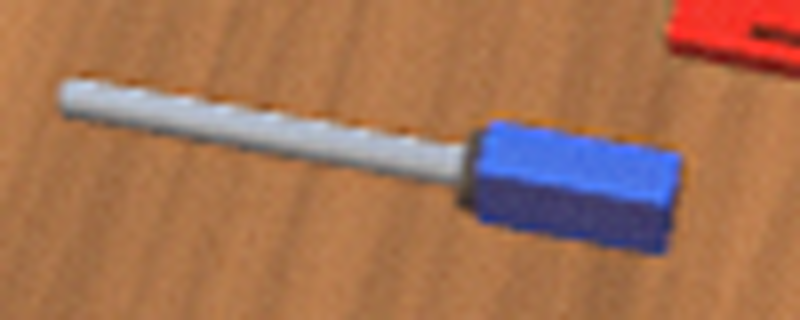

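View pics/s_stand.png

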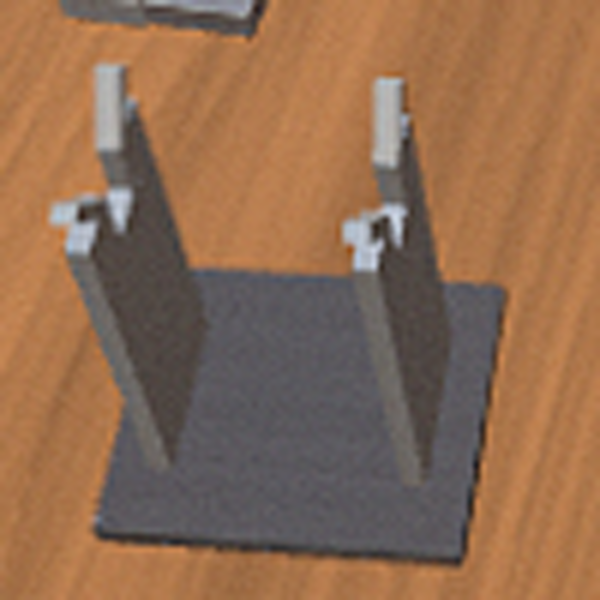

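```bash
cat >> h.py <<'E'
from scipy.optimize import least_squares
def fit(obs,g):
    cs={n:ctrl.camera_info(n) for n in set(o[0] for o in obs)}
    def w(p,m):
        c,s=np.cos(p[2]),np.sin(p[2]); return [p[0]+c*m[0]-s*m[1],p[1]+s*m[0]+c*m[1],m[2]]
    def f(p): return np.concatenate([np.subtract(proj(n,w(p,m),cs[n]),px) for n,px,m in obs])
    r=least_squares(f,g,loss="soft_l1"); return r.x,f(r.x).reshape(-1,2).round(1).tolist()
E
python3 - <<'E'
from h import *
for n in("top","side"):
    print(n,ray(n,(0,0))[0])
print([at("top",p,z)[:2].round(3) for p,z in (((370,157),.05),((292,235),.013),((206,175),.01))])
T="top";S="side"
b=[(T,(364,140),(.015,.035,.154)),(T,(393,133.5),(.015,-.035,.154)),(T,(395.8,144.5),(-.015,-.035,.154)),(T,(367.5,151.2),(-.015,.035,.154)),
(S,(225.3,143.1),(.015,.035,.154)),(S,(237.4,143.6),(-.015,.035,.154)),(S,(226.9,127.4),(.015,-.035,.154)),(S,(238.3,127.4),(-.015,-.035,.154))]
print("bearing all",fit(b,[.6,-.2,0])); print(fit(b[:4],[.6,-.2,0])); print(fit(b[4:],[.6,-.2,0]))
r=[(T,(293.7,172.8),(.135,0,.013)),(T,(292,223.3),(.0025,0,.026)),(T,(291.5,248.2),(-.06,0,.026)),
 (S,(227.8,227.2),(.135,0,.013)),(S,(280.5,230.5),(0,-.011,.026)),(S,(304.9,234.2),(-.06,-.011,.026)),(S,(279.3,236.5),(0,.011,.026)),(S,(303.4,239.8),(-.06,.011,.026))]
print("rod",fit(r,[.5,0,0]))
s=[(T,(183.6,156.4),(.065,.055,.01)),(T,(224.3,151),(.065,-.055,.01)),(T,(229.3,197.9),(-.065,-.055,.01)),(T,(188.6,203.6),(-.065,.055,.01)),
(T,(194.3,146.4),(.045,0,.1235)),(T,(198.1,182.9),(-.045,0,.1235)),
(S,(165.8,328.8),(.065,.055,.01)),(S,(227.5,331.7),(-.065,.055,.01)),(S,(234.2,287.8),(-.065,-.055,.01))]
print("stand",fit(s,[.6,.2,0])); print(fit(s[:4],[.6,.2,0]),fit(s[6:],[.6,.2,0]))
E
```

```text
top [ 0.31336385 -0.01600129  1.10665026]
side [0.3607798  0.59025157 0.74392617]
[array([ 0.642, -0.22 ]), array([ 0.45 , -0.022]), array([0.61 , 0.202])]
bearing all (array([ 0.64437765, -0.22307857,  0.22781211]), [[-0.9, -0.4], [-0.5, -0.7], [0.3, 0.4], [-0.9, 0.6], [0.2, -1.0], [-0.2, -1.8], [0.3, -0.6], [0.0, -0.9]])
(array([ 0.64440552, -0.22433215,  0.22797209]), [[-0.4, -0.4], [0.0, -0.7], [0.9, 0.4], [-0.4, 0.6]])
(array([ 0.64323556, -0.21824845,  0.22727519]), [[0.1, 0.1], [-0.2, -0.7], [0.2, 0.4], [-0.0, 0.1]])
rod (array([ 0.47666153, -0.02071144, -0.03611231]), [[-0.7, 0.4], [-0.4, -0.5], [-0.6, -0.6], [0.1, -0.4], [0.6, -1.1], [0.3, -0.6], [-0.2, -0.5], [0.2, 0.6]])
stand (array([0.60490996, 0.20316882, 0.13348932]), [[-1.1, -0.3], [-0.7, -0.7], [-0.1, 0.0], [-1.4, 0.2], [0.2, 0.1], [0.2, -0.1], [-0.1, -1.4], [0.3, 0.2], [0.7, -1.4]])
(array([0.60441162, 0.20101215, 0.13034841]), [[-0.2, -0.2], [0.2, -0.5], [0.7, 0.3], [-0.6, 0.3]]) (array([0.60518887, 0.20529754, 0.1470433 ]), [[-0.3, -0.1], [0.3, 0.8], [0.1, -1.0]])
```

```bash
cat >> h.py <<'E'
def Rt(yaw,pitch=0):
    # tool x = rod x (yaw), tool z down; pitch>0 raises tip (about tool y)
    return Rn.from_euler('z',yaw)*Rn.from_euler('y',-pitch)*Rn.from_euler('x',np.pi)
def plan(pos,yaw,n,pitch=0):
    o=ctrl.get_obs(); R0=Rn.from_rotvec(o["tool_rot"]); p0=o["tool_pos"]; R1=Rt(yaw,pitch)
    dv=(R0.inv()*R1).as_rotvec(); p=np.array(p0);R=R0
    rows=[]
    for i in range(n):
        d=R.inv().apply((np.array(pos)-p0)/n)*100
        rows.append(dict(zip("tx ty tz wx wy wz".split(),[round(float(v),2) for v in d]+[round(float(v),3) for v in dv/n])))
        R=R*Rn.from_rotvec(dv/n)
    print("\n".join(str(r) for r in rows)); stat(o)
def stat(o=None):
    o=o or ctrl.get_obs(); R=Rn.from_rotvec(o["tool_rot"]); x=R.as_matrix()[:,0]
    print("t",round(o["t"],2),"pos",o["tool_pos"].round(4),"yaw",round(float(np.arctan2(x[1],x[0])),4),"pitch",round(float(np.arcsin(x[2])),4),"zax",R.as_matrix()[:,2].round(3),"F",o["contact_force"].round(2),"M",o["wrist_torque"].round(2),"open",round(o["opening"],4))
def snap(n,name):
    ci=ctrl.camera_info(n); im=ctrl.get_image(n); cv2.imwrite(f"pics/{name}.png",im[:,:,::-1]); 
    import pickle; pickle.dump(ci,open(f"pics/{name}.pkl","wb")); return ci
def ld(name):
    import pickle; return pickle.load(open(f"pics/{name}.pkl","rb"))
E
python3 - <<'E'
from h import *
plan((.41,-.02,.2),-.036,12)
for p in ((319,243),(319,275),(332,248)): print(at("top",p,.01).round(3))
E
```

```text
{'tx': 3.26, 'ty': -4.17, 'tz': 0.35, 'wx': -0.0, 'wy': 0.0, 'wz': 0.025}
{'tx': 3.16, 'ty': -4.25, 'tz': 0.35, 'wx': -0.0, 'wy': 0.0, 'wz': 0.025}
{'tx': 3.05, 'ty': -4.32, 'tz': 0.35, 'wx': -0.0, 'wy': 0.0, 'wz': 0.025}
{'tx': 2.94, 'ty': -4.4, 'tz': 0.35, 'wx': -0.0, 'wy': 0.0, 'wz': 0.025}
{'tx': 2.84, 'ty': -4.47, 'tz': 0.35, 'wx': -0.0, 'wy': 0.0, 'wz': 0.025}
{'tx': 2.72, 'ty': -4.54, 'tz': 0.35, 'wx': -0.0, 'wy': 0.0, 'wz': 0.025}
{'tx': 2.61, 'ty': -4.6, 'tz': 0.35, 'wx': -0.0, 'wy': 0.0, 'wz': 0.025}
{'tx': 2.5, 'ty': -4.66, 'tz': 0.35, 'wx': -0.0, 'wy': 0.0, 'wz': 0.025}
{'tx': 2.38, 'ty': -4.72, 'tz': 0.35, 'wx': -0.0, 'wy': 0.0, 'wz': 0.025}
{'tx': 2.27, 'ty': -4.78, 'tz': 0.35, 'wx': -0.0, 'wy': 0.0, 'wz': 0.025}
{'tx': 2.15, 'ty': -4.84, 'tz': 0.35, 'wx': -0.0, 'wy': 0.0, 'wz': 0.025}
{'tx': 2.03, 'ty': -4.89, 'tz': 0.35, 'wx': -0.0, 'wy': 0.0, 'wz': 0.025}
t 0.15 pos [ 0.1599 -0.6037  0.2413] yaw 0.2588 pitch 0.0002 zax [-0.     0.002 -1.   ] F [-0.09 -0.15 -0.12] M [ 0.02  0.01 -0.01] open 0.0854
[ 0.429 -0.09   0.01 ]
[ 0.349 -0.088  0.01 ]
[ 0.417 -0.122  0.01 ]
```

Run:
```python
from h import *
plan((.42,-.27,.22),.228,8)
```

```text
{'tx': 4.21, 'ty': -3.2, 'tz': 0.27, 'wx': -0.0, 'wy': -0.0, 'wz': 0.004}
{'tx': 4.2, 'ty': -3.22, 'tz': 0.27, 'wx': -0.0, 'wy': -0.0, 'wz': 0.004}
{'tx': 4.19, 'ty': -3.23, 'tz': 0.27, 'wx': -0.0, 'wy': -0.0, 'wz': 0.004}
{'tx': 4.17, 'ty': -3.25, 'tz': 0.27, 'wx': -0.0, 'wy': -0.0, 'wz': 0.004}
{'tx': 4.16, 'ty': -3.26, 'tz': 0.27, 'wx': -0.0, 'wy': -0.0, 'wz': 0.004}
{'tx': 4.15, 'ty': -3.28, 'tz': 0.27, 'wx': -0.0, 'wy': -0.0, 'wz': 0.004}
{'tx': 4.14, 'ty': -3.3, 'tz': 0.27, 'wx': -0.0, 'wy': -0.0, 'wz': 0.004}
{'tx': 4.12, 'ty': -3.31, 'tz': 0.27, 'wx': -0.0, 'wy': -0.0, 'wz': 0.004}
t 0.15 pos [ 0.1599 -0.6037  0.2413] yaw 0.2588 pitch 0.0002 zax [-0.     0.002 -1.   ] F [-0.09 -0.15 -0.12] M [ 0.02  0.01 -0.01] open 0.0854
```

Request:
send_rows(
  series=[
    {"tx": 4.2, "ty": -3.2, "tz": 0.3, "jaw": 0.5},
    {"tx": 4.2, "ty": -3.2, "tz": 0.3, "jaw": 0.5},
    {"tx": 4.2, "ty": -3.2, "tz": 0.3, "jaw": 0.5},
    {"tx": 4.2, "ty": -3.2, "tz": 0.3, "wz": 0.03, "jaw": 0.5},
    {"tx": 4.2, "ty": -3.2, "tz": 0.3, "jaw": 0.5},
  ],
  squeeze=100,
)

```text
invalid input at $.series[0]: expected keys tx, ty, tz, wx, wy, wz, jaw
```

Request:
send_rows(
  series=[
    {"tx": 4.2, "ty": -3.2, "tz": 0.3, "jaw": 0.5},
    {"tx": 4.2, "ty": -3.2, "tz": 0.3, "jaw": 0.5},
    {"tx": 4.2, "ty": -3.2, "tz": 0.3, "jaw": 0.5},
    {"tx": 1, "ty": -1, "jaw": 0.5},
    {"jaw": 0.5},
  ],
)

```text
invalid input at $.series[0]: expected keys tx, ty, tz, wx, wy, wz, jaw
```

Run:
```python
from h import *
stat(); snap("wrist","w1"); stat()
```

```text
t 0.15 pos [ 0.1599 -0.6037  0.2413] yaw 0.2588 pitch 0.0002 zax [-0.     0.002 -1.   ] F [-0.09 -0.15 -0.12] M [ 0.02  0.01 -0.01] open 0.0854
t 0.2 pos [ 0.1599 -0.6038  0.2415] yaw 0.2589 pitch 0.0001 zax [-0.     0.001 -1.   ] F [-0.27  0.28  0.14] M [-0.02 -0.    0.  ] open 0.0852
```

View pics/w1.png

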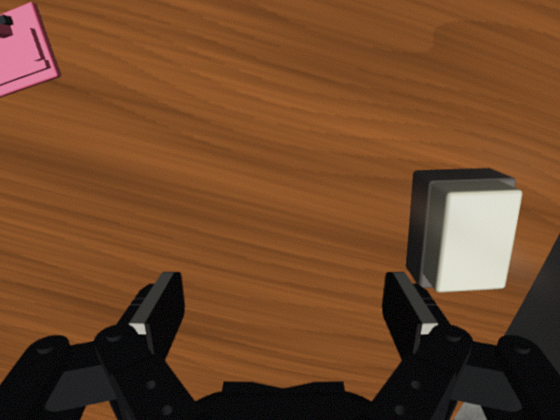

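All keys are needed.

Request:
send_rows(
  series=[
    {"tx": 4.2, "ty": -3.2, "tz": 0.3, "wx": 0, "wy": 0, "wz": 0, "jaw": 0.5},
    {"tx": 4.2, "ty": -3.2, "tz": 0.3, "wx": 0, "wy": 0, "wz": 0.01, "jaw": 0.5},
    {"tx": 4.2, "ty": -3.2, "tz": 0.3, "wx": 0, "wy": 0, "wz": 0.01, "jaw": 0.5},
    {"tx": 4.2, "ty": -3.2, "tz": 0.3, "wx": 0, "wy": 0, "wz": 0.01, "jaw": 0.5},
    {"tx": 4.2, "ty": -3.2, "tz": 0.3, "wx": 0, "wy": 0, "wz": 0, "jaw": 0.5},
  ],
  squeeze=100,
)

```text
t: 0.82
tool_pos: [0.3268, -0.394, 0.2251]
tool_rot: [-3.121, -0.346, -0.001]
contact_force: [0.2, -0.1, 1.2]
opening: 0.0428
```

Request:
send_rows(
  series=[
    {"tx": 4.2, "ty": -3.2, "tz": 0.3, "wx": 0, "wy": 0, "wz": 0, "jaw": 0.5},
    {"tx": 4.2, "ty": -3.2, "tz": 0.3, "wx": 0, "wy": 0, "wz": 0, "jaw": 0.5},
    {"tx": 4.2, "ty": -3.2, "tz": 0.3, "wx": 0, "wy": 0, "wz": 0, "jaw": 0.5},
    {"tx": 1, "ty": -1, "tz": 0, "wx": 0, "wy": 0, "wz": 0, "jaw": 0.5},
    {"tx": 0, "ty": 0, "tz": 0, "wx": 0, "wy": 0, "wz": 0, "jaw": 0.5},
  ],
)

```text
t: 1.45
tool_pos: [0.44, -0.2534, 0.2155]
tool_rot: [-3.12, -0.353, -0.0]
contact_force: [0.4, -0.5, -0.7]
opening: 0.0427
```

Run:
```python
from h import *
stat(); snap("wrist","w2"); stat()
```

```text
t 1.45 pos [ 0.44   -0.2534  0.2155] yaw 0.2252 pitch 0.0004 zax [ 0.     0.002 -1.   ] F [ 0.41 -0.51 -0.67] M [ 0.03 -0.02 -0.02] open 0.0427
t 1.5 pos [ 0.4396 -0.2539  0.2154] yaw 0.2241 pitch 0.0004 zax [-0.     0.002 -1.   ] F [-0.54  1.03  0.09] M [-0.01  0.03 -0.02] open 0.0427
```

View pics/w2.png

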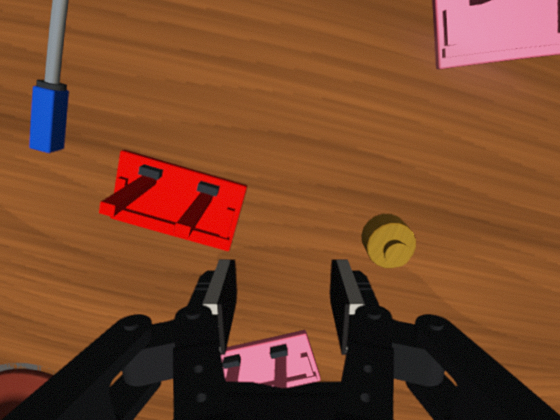

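Run:
```python
from h import *
o=ctrl.get_obs();R=Rn.from_rotvec(o["tool_rot"]);c=ctrl.camera_info("wrist")
print("cam in tool",R.inv().apply(-c["R"].T@c["t"]-o["tool_pos"]).round(4), (c["R"]@R.as_matrix()).round(3))
ci=ld("w2"); print([at("wrist",p,z,ci).round(4) for p,z in (((51,86),.026),((47,151),.026),((61,10),.0195))])
plan((.447,-.02,.16),-.036,5)
```

```text
cam in tool [ 8.10e-02 -1.00e-04 -1.31e-01] [[-0.     1.    -0.   ]
 [-0.948 -0.    -0.317]
 [-0.317  0.     0.948]]
[array([ 0.478 , -0.0295,  0.026 ]), array([ 0.417, -0.028,  0.026]), array([ 0.5442, -0.03  ,  0.0195])]
{'tx': 1.18, 'ty': -4.53, 'tz': 1.12, 'wx': -0.0, 'wy': -0.0, 'wz': 0.052}
{'tx': 0.95, 'ty': -4.58, 'tz': 1.12, 'wx': -0.0, 'wy': -0.0, 'wz': 0.052}
{'tx': 0.71, 'ty': -4.63, 'tz': 1.11, 'wx': -0.0, 'wy': -0.0, 'wz': 0.052}
{'tx': 0.46, 'ty': -4.66, 'tz': 1.11, 'wx': -0.0, 'wy': -0.0, 'wz': 0.052}
{'tx': 0.22, 'ty': -4.67, 'tz': 1.11, 'wx': -0.0, 'wy': -0.0, 'wz': 0.052}
t 1.5 pos [ 0.4396 -0.2539  0.2154] yaw 0.2241 pitch 0.0004 zax [-0.     0.002 -1.   ] F [-0.54  1.03  0.09] M [-0.01  0.03 -0.02] open 0.0427
```

Request:
send_rows(
  series=[
    {"tx": 1.2, "ty": -4.5, "tz": 1.1, "wx": 0, "wy": 0, "wz": 0.052, "jaw": 0.45},
    {"tx": 1.0, "ty": -4.6, "tz": 1.1, "wx": 0, "wy": 0, "wz": 0.052, "jaw": 0.45},
    {"tx": 0.7, "ty": -4.6, "tz": 1.1, "wx": 0, "wy": 0, "wz": 0.052, "jaw": 0.45},
    {"tx": 0.5, "ty": -4.6, "tz": 1.1, "wx": 0, "wy": 0, "wz": 0.052, "jaw": 0.45},
    {"tx": 0.2, "ty": -4.6, "tz": 1.1, "wx": 0, "wy": 0, "wz": 0.052, "jaw": 0.45},
  ],
)

```text
t: 2.12
tool_pos: [0.4494, -0.0262, 0.1612]
tool_rot: [3.137, -0.099, 0.007]
contact_force: [0.6, -0.3, 0.1]
opening: 0.0474
```

Request:
send_rows(
  series=[
    {"tx": 0, "ty": 0, "tz": 0, "wx": 0, "wy": 0, "wz": 0, "jaw": 0.45},
  ],
)

```text
t: 2.25
tool_pos: [0.4485, -0.0254, 0.1601]
tool_rot: [3.137, -0.096, 0.004]
contact_force: [-0.2, -1.0, -0.4]
opening: 0.047
```

Run:
```python
from h import *
stat(); snap("wrist","w3"); stat()
```

```text
t 2.25 pos [ 0.4485 -0.0254  0.1601] yaw -0.0612 pitch 0.0023 zax [ 0.002 -0.003 -1.   ] F [-0.22 -0.98 -0.39] M [-0.08  0.06  0.01] open 0.047
t 2.3 pos [ 0.449  -0.0267  0.1608] yaw -0.0626 pitch 0.0036 zax [ 0.003 -0.004 -1.   ] F [ 1.24 -0.29 -0.02] M [-0.03 -0.03 -0.06] open 0.0468
```

View pics/w3.png

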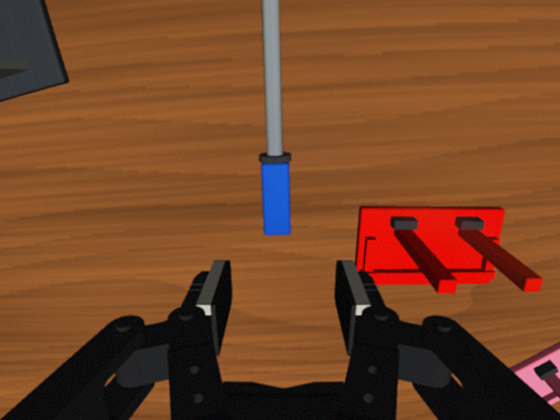

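Run:
```python
from h import *
ci=ld("w3"); 
for p,z in (((275,157),.026),((277.5,235),.026),((270.5,5),.0195),((275,150),.0195)): print(at("wrist",p,z,ci).round(4))
print(fit([("top",(293.7,172.8),(.135,0,.013)),("top",(292,223.3),(.0025,0,.026)),("top",(291.5,248.2),(-.06,0,.026))],[.5,0,0]))
plan((.447,-.025,.06),-.04,4)
```

```text
[ 0.4799 -0.0217  0.026 ]
[ 0.4157 -0.0193  0.026 ]
[ 0.5868 -0.0256  0.0195]
[ 0.4842 -0.0219  0.0195]
(array([ 0.47589506, -0.02202639, -0.03796124]), [[-0.1, 0.6], [0.2, -0.2], [-0.1, -0.3]])
{'tx': -0.06, 'ty': -0.05, 'tz': 2.52, 'wx': 0.001, 'wy': -0.001, 'wz': -0.006}
{'tx': -0.06, 'ty': -0.05, 'tz': 2.52, 'wx': 0.001, 'wy': -0.001, 'wz': -0.006}
{'tx': -0.06, 'ty': -0.04, 'tz': 2.52, 'wx': 0.001, 'wy': -0.001, 'wz': -0.006}
{'tx': -0.05, 'ty': -0.04, 'tz': 2.52, 'wx': 0.001, 'wy': -0.001, 'wz': -0.006}
t 2.3 pos [ 0.449  -0.0267  0.1608] yaw -0.0626 pitch 0.0036 zax [ 0.003 -0.004 -1.   ] F [ 1.24 -0.29 -0.02] M [-0.03 -0.03 -0.06] open 0.0468
```

Run:
```python
from h import *
plan((.446,-.0207,.05),-.037,3)
```

```text
{'tx': -0.13, 'ty': -0.21, 'tz': 3.69, 'wx': 0.001, 'wy': -0.001, 'wz': -0.009}
{'tx': -0.12, 'ty': -0.2, 'tz': 3.69, 'wx': 0.001, 'wy': -0.001, 'wz': -0.009}
{'tx': -0.11, 'ty': -0.2, 'tz': 3.69, 'wx': 0.001, 'wy': -0.001, 'wz': -0.009}
t 2.3 pos [ 0.449  -0.0267  0.1608] yaw -0.0626 pitch 0.0036 zax [ 0.003 -0.004 -1.   ] F [ 1.24 -0.29 -0.02] M [-0.03 -0.03 -0.06] open 0.0468
```

Request:
send_rows(
  series=[
    {"tx": -0.1, "ty": -0.2, "tz": 3.7, "wx": 0.001, "wy": -0.001, "wz": -0.009, "jaw": 0.45},
    {"tx": -0.1, "ty": -0.2, "tz": 3.7, "wx": 0.001, "wy": -0.001, "wz": -0.009, "jaw": 0.45},
    {"tx": -0.1, "ty": -0.2, "tz": 3.0, "wx": 0.001, "wy": -0.001, "wz": -0.009, "jaw": 0.45},
    {"tx": 0, "ty": 0, "tz": 0, "wx": 0, "wy": 0, "wz": 0, "jaw": 0.45},
  ],
)

```text
t: 2.8
tool_pos: [0.4499, -0.0297, 0.0582]
tool_rot: [3.135, -0.069, 0.012]
contact_force: [-0.1, -0.2, -0.1]
opening: 0.0468
```

Run:
```python
from h import *
plan((.446,-.0207,.014),-.037,2)
snap("wrist","w4")
```

```text
{'tx': -0.23, 'ty': -0.45, 'tz': 2.21, 'wx': 0.003, 'wy': -0.004, 'wz': -0.003}
{'tx': -0.22, 'ty': -0.45, 'tz': 2.21, 'wx': 0.003, 'wy': -0.004, 'wz': -0.003}
t 2.8 pos [ 0.4499 -0.0297  0.0582] yaw -0.0439 pitch 0.008 zax [ 0.008 -0.006 -1.   ] F [-0.06 -0.23 -0.15] M [ 0.08  0.   -0.01] open 0.0468
```

View pics/w4.png

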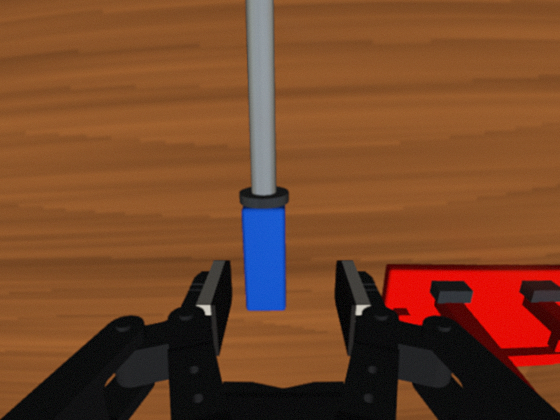

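Request:
send_rows(
  series=[
    {"tx": -0.2, "ty": -0.45, "tz": 1.0, "wx": 0.003, "wy": -0.004, "wz": -0.003, "jaw": 0.45},
    {"tx": -0.2, "ty": -0.45, "tz": 1.0, "wx": 0.003, "wy": -0.004, "wz": -0.003, "jaw": 0.45},
    {"tx": 0, "ty": 0, "tz": 0, "wx": 0, "wy": 0, "wz": 0, "jaw": 0.45},
  ],
)

```text
t: 3.22
tool_pos: [0.4508, -0.0225, 0.0426]
tool_rot: [3.14, -0.062, 0.015]
contact_force: [0.0, 0.6, -1.0]
opening: 0.0467
```

Run:
```python
from h import *
ci=ld("w4")
for p,z in (((264.5,205),.026),((265.5,309),.026),((259.5,5),.0195),((263.5,190),.0195)): print(at("wrist",p,z,ci).round(4))
plan((.446,-.0207,.014),-.037,2)
```

```text
[ 0.4769 -0.022   0.026 ]
[ 0.4173 -0.0189  0.026 ]
[ 0.5672 -0.0248  0.0195]
[ 0.4827 -0.0216  0.0195]
{'tx': -0.26, 'ty': -0.08, 'tz': 1.43, 'wx': 0.001, 'wy': -0.005, 'wz': -0.001}
{'tx': -0.25, 'ty': -0.08, 'tz': 1.43, 'wx': 0.001, 'wy': -0.005, 'wz': -0.001}
t 3.23 pos [ 0.4508 -0.0225  0.0426] yaw -0.0397 pitch 0.0099 zax [ 0.01  -0.002 -1.   ] F [ 0.04  0.61 -0.96] M [ 0.02 -0.02 -0.04] open 0.0467
```

Request:
send_rows(
  series=[
    {"tx": -0.3, "ty": -0.1, "tz": 1.5, "wx": 0.001, "wy": -0.006, "wz": 0, "jaw": 0.45},
    {"tx": -0.3, "ty": -0.1, "tz": 1.0, "wx": 0.001, "wy": -0.005, "wz": 0, "jaw": 0.45},
    {"tx": 0, "ty": 0, "tz": 0, "wx": 0, "wy": 0, "wz": 0, "jaw": 0.45},
  ],
)

```text
t: 3.6
tool_pos: [0.4448, -0.0199, 0.0161]
tool_rot: [-3.14, 0.061, 0.002]
contact_force: [0.0, 0.6, 0.2]
opening: 0.0469
```

Run:
```python
from h import *
plan((.447,-.0205,.014),-.037,1)
```

```text
{'tx': 0.22, 'ty': 0.05, 'tz': 0.21, 'wx': -0.001, 'wy': 0.001, 'wz': -0.002}
t 3.6 pos [ 0.4448 -0.0199  0.0161] yaw -0.0388 pitch -0.0014 zax [-0.001  0.001 -1.   ] F [0.03 0.59 0.15] M [ 0.02 -0.01  0.01] open 0.0469
```

Request:
send_rows(
  series=[
    {"tx": 0.2, "ty": 0.05, "tz": 0.3, "wx": 0, "wy": 0.001, "wz": 0, "jaw": 0.45},
    {"tx": 0, "ty": 0, "tz": 0, "wx": 0, "wy": 0, "wz": 0, "jaw": 0.45},
  ],
)

```text
t: 3.85
tool_pos: [0.4471, -0.0205, 0.013]
tool_rot: [-3.14, 0.061, 0.0]
contact_force: [-0.9, -0.3, 0.0]
opening: 0.0469
```

Request:
send_rows(
  series=[
    {"tx": 0, "ty": 0, "tz": 0, "wx": 0, "wy": 0, "wz": 0, "jaw": 1},
    {"tx": 0, "ty": 0, "tz": 0, "wx": 0, "wy": 0, "wz": 0, "jaw": 1},
    {"tx": 0, "ty": 0, "tz": 0, "wx": 0, "wy": 0, "wz": 0, "jaw": 1},
  ],
  squeeze=110,
)

```text
t: 4.22
tool_pos: [0.4477, -0.0207, 0.0138]
tool_rot: [-3.141, 0.061, -0.002]
contact_force: [-0.4, -0.1, -1.8]
opening: 0.0199
```

Run:
```python
from h import *
stat()
```

```text
t 4.22 pos [ 0.4477 -0.0207  0.0138] yaw -0.0386 pitch 0.0011 zax [ 0.001  0.    -1.   ] F [-0.37 -0.12 -1.78] M [-0.01 -0.02  0.02] open 0.0199
```

Run:
```python
from h import *
def onface(n,px,b,xo=-.015):
    o,d=ray(n,px); c,s=np.cos(b[2]),np.sin(b[2]); nx=np.array([c,s,0]); p0=np.array([b[0],b[1],0])+xo*nx
    X=o+d*((p0-o)@nx)/(d@nx); l=X-p0; return (l@np.array([-s,c,0])).round(4),X.round(4)
for b in ((.6444,-.2243,.228),(.6444,-.2231,.228)):
    for p in ((376.5,155.6),(372,151.5),(389.5,147.2),(374,150.3)): print(p,onface("top",p,b))
plan((.447,-.0207,.16),-.037,4)
```

```text
(376.5, 155.6) (np.float64(0.0021), array([ 0.6293, -0.2256,  0.1011]))
(372, 151.5) (np.float64(0.0221), array([ 0.6248, -0.2062,  0.147 ]))
(389.5, 147.2) (np.float64(-0.0192), array([ 0.6341, -0.2464,  0.1489]))
(374, 150.3) (np.float64(0.0185), array([ 0.6256, -0.2096,  0.1532]))
(376.5, 155.6) (np.float64(0.0007), array([ 0.6296, -0.2258,  0.1001]))
(372, 151.5) (np.float64(0.0207), array([ 0.6251, -0.2064,  0.146 ]))
(389.5, 147.2) (np.float64(-0.0206), array([ 0.6345, -0.2466,  0.1479]))
(374, 150.3) (np.float64(0.0171), array([ 0.6259, -0.2098,  0.1522]))
{'tx': -0.01, 'ty': 0.0, 'tz': -3.66, 'wx': -0.0, 'wy': -0.0, 'wz': -0.0}
{'tx': -0.02, 'ty': 0.0, 'tz': -3.66, 'wx': -0.0, 'wy': -0.0, 'wz': -0.0}
{'tx': -0.02, 'ty': 0.0, 'tz': -3.66, 'wx': -0.0, 'wy': -0.0, 'wz': -0.0}
{'tx': -0.02, 'ty': 0.0, 'tz': -3.66, 'wx': -0.0, 'wy': -0.0, 'wz': -0.0}
t 4.22 pos [ 0.4477 -0.0207  0.0138] yaw -0.0386 pitch 0.0011 zax [ 0.001  0.    -1.   ] F [-0.37 -0.12 -1.78] M [-0.01 -0.02  0.02] open 0.0199
```

Request:
send_rows(
  series=[
    {"tx": 0, "ty": 0, "tz": -2, "wx": 0, "wy": 0, "wz": 0, "jaw": 1},
    {"tx": 0, "ty": 0, "tz": -4, "wx": 0, "wy": 0, "wz": 0, "jaw": 1},
    {"tx": 0, "ty": 0, "tz": -5, "wx": 0, "wy": 0, "wz": 0, "jaw": 1},
    {"tx": 0, "ty": 0, "tz": -5, "wx": 0, "wy": 0, "wz": 0, "jaw": 1},
    {"tx": 0, "ty": 0, "tz": 0, "wx": 0, "wy": 0, "wz": 0, "jaw": 1},
  ],
)

```text
t: 4.85
tool_pos: [0.4456, -0.0204, 0.1763]
tool_rot: [-3.14, 0.061, 0.006]
contact_force: [0.4, 0.2, -1.4]
opening: 0.0199
```

Run:
```python
from h import *
snap("side","s5"); snap("wrist","w5")
crop("pics/s5.png",200,140,140,100,5,"pics/s5c.png")
plan((.411,-.236,.17),.228,5,.75)
```

```text
{'tx': -0.47, 'ty': 4.35, 'tz': 0.02, 'wx': 0.019, 'wy': 0.152, 'wz': -0.051}
{'tx': -0.68, 'ty': 4.31, 'tz': -0.15, 'wx': 0.019, 'wy': 0.152, 'wz': -0.051}
{'tx': -0.86, 'ty': 4.27, 'tz': -0.35, 'wx': 0.019, 'wy': 0.152, 'wz': -0.051}
{'tx': -1.01, 'ty': 4.21, 'tz': -0.57, 'wx': 0.019, 'wy': 0.152, 'wz': -0.051}
{'tx': -1.12, 'ty': 4.15, 'tz': -0.82, 'wx': 0.019, 'wy': 0.152, 'wz': -0.051}
t 4.95 pos [ 0.4427 -0.0198  0.1712] yaw -0.0389 pitch -0.0126 zax [-0.012  0.003 -1.   ] F [-1.22 -0.7  -1.77] M [-0.01  0.03  0.02] open 0.0199
```

View pics/s5.png

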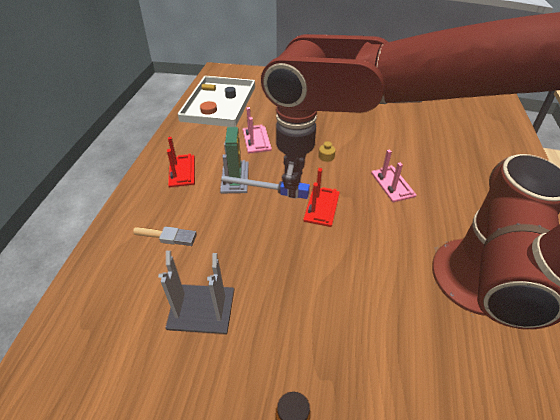

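View pics/w5.png

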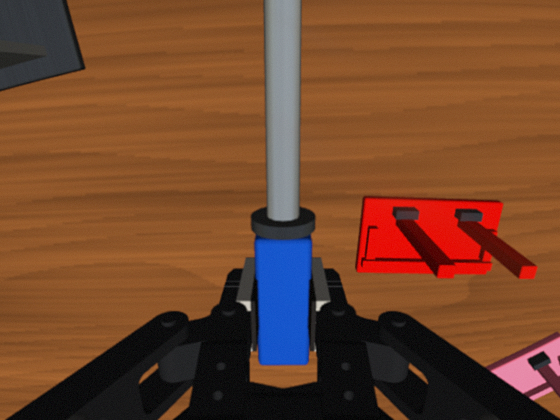

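Request:
send_rows(
  series=[
    {"tx": -0.5, "ty": 4.3, "tz": 0, "wx": 0.02, "wy": 0.15, "wz": -0.05, "jaw": 1},
    {"tx": -0.7, "ty": 4.3, "tz": -0.2, "wx": 0.02, "wy": 0.15, "wz": -0.05, "jaw": 1},
    {"tx": -0.9, "ty": 4.3, "tz": -0.4, "wx": 0.02, "wy": 0.15, "wz": -0.05, "jaw": 1},
    {"tx": -1.0, "ty": 4.2, "tz": -0.6, "wx": 0.02, "wy": 0.15, "wz": -0.05, "jaw": 1},
    {"tx": -1.1, "ty": 4.1, "tz": -0.8, "wx": 0.02, "wy": 0.15, "wz": -0.05, "jaw": 1},
  ],
)

```text
t: 5.58
tool_pos: [0.4104, -0.2166, 0.1586]
tool_rot: [-2.843, -0.311, -1.024]
contact_force: [0.4, 0.5, -2.1]
opening: 0.0199
```

Request:
send_rows(
  series=[
    {"tx": 0, "ty": 0, "tz": 0, "wx": 0, "wy": 0, "wz": 0, "jaw": 1},
  ],
)

```text
t: 5.7
tool_pos: [0.4073, -0.2186, 0.1545]
tool_rot: [-2.844, -0.295, -1.018]
contact_force: [0.0, 0.6, -0.8]
opening: 0.0202
```

Run:
```python
from h import *
stat(); snap("wrist","w6"); stat()
```

```text
t 5.7 pos [ 0.4073 -0.2186  0.1545] yaw 0.1902 pitch 0.6909 zax [ 0.617  0.165 -0.77 ] F [ 0.    0.59 -0.77] M [-0.03  0.42  0.02] open 0.0202
t 5.75 pos [ 0.4081 -0.217   0.1548] yaw 0.1935 pitch 0.6906 zax [ 0.616  0.167 -0.77 ] F [-0.75 -0.75 -1.61] M [-0.11  0.48 -0.01] open 0.0201
```

View pics/w6.png

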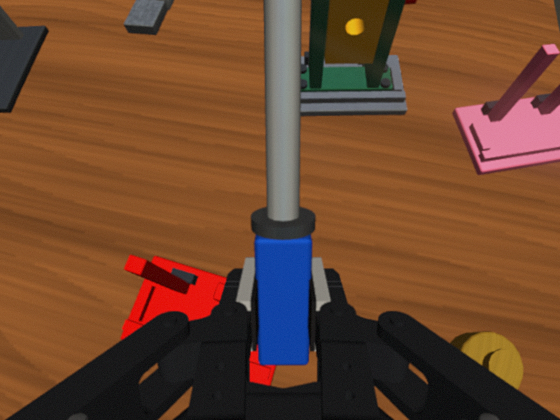

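Run:
```python
from h import *
crop("pics/w6.png",295,0,120,120,6,"pics/w6c.png")
```

```text
(no output)
```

View pics/w6c.png

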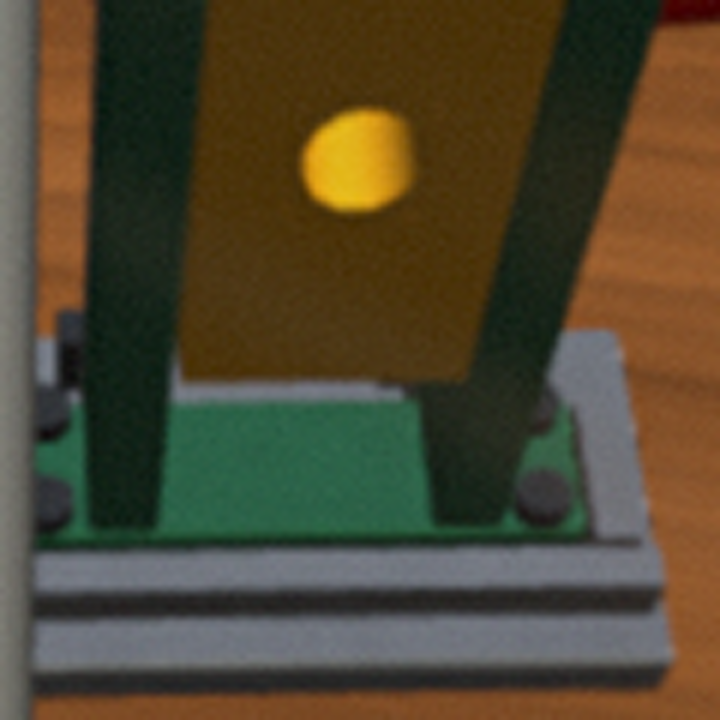

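Run:
```python
from h import *
ci=ld("w6")
P=[((309.7,87.5),.035,.02),((378.8,87),-.035,.02),((320.8,87.5),.023,.02),((367.8,87),-.023,.02)]
# unknown x,y,yaw,hb (bore z), block bottom = hb-.042
def W(p,y,z):
    c,s=np.cos(p[2]),np.sin(p[2]); return [p[0]-c*.015-s*y,p[1]-s*.015+c*y,z]
def f(p):
    r=[np.subtract(proj("w",W(p,y,z),ci),px) for px,y,z in P]
    r.append(np.subtract(proj("w",W(p,0,p[3]),ci),(354.8,26.7)))
    r.append(np.subtract(proj("w",W(p,.022,p[3]-.042),ci),(325,63.3)))
    r.append(np.subtract(proj("w",W(p,-.022,p[3]-.042),ci),(373.3,63)))
    return np.concatenate(r)
r=least_squares(f,[.644,-.223,.228,.09]); print(r.x,f(r.x).reshape(-1,2).round(1).tolist())
g=lambda q:f(np.r_[q[:2],.228,q[2]])
r=least_squares(g,[.644,-.223,.09]); print(r.x,g(r.x).round(1))
plan((.411,-.236,.17),.228,1,.95)
```

```text
[ 0.64535035 -0.22448873  0.21117535  0.09558368] [[-0.0, 0.0], [0.1, 0.1], [0.7, -0.1], [-0.7, 0.1], [0.7, -0.2], [-0.1, 0.1], [-0.8, 0.1]]
[ 0.64529637 -0.22425513  0.09558544] [-0.   0.5  0.1 -0.4  0.8  0.2 -0.7 -0.2  0.7 -0.2 -0.   0.4 -0.8 -0.2]
{'tx': 0.9, 'ty': 1.87, 'tz': -1.31, 'wx': -0.02, 'wy': 0.259, 'wz': -0.029}
t 5.75 pos [ 0.4081 -0.217   0.1548] yaw 0.1935 pitch 0.6906 zax [ 0.616  0.167 -0.77 ] F [-0.75 -0.75 -1.61] M [-0.11  0.48 -0.01] open 0.0201
```

Run:
```python
from h import *
plan((.436,-.2715,.15),.222,5)
print(at("top",(434,254),.04))
```

```text
{'tx': 0.2, 'ty': 1.19, 'tz': 0.24, 'wx': -0.007, 'wy': -0.138, 'wz': -0.002}
{'tx': 0.23, 'ty': 1.19, 'tz': 0.21, 'wx': -0.007, 'wy': -0.138, 'wz': -0.002}
{'tx': 0.25, 'ty': 1.19, 'tz': 0.19, 'wx': -0.007, 'wy': -0.138, 'wz': -0.002}
{'tx': 0.27, 'ty': 1.19, 'tz': 0.16, 'wx': -0.007, 'wy': -0.138, 'wz': -0.002}
{'tx': 0.29, 'ty': 1.19, 'tz': 0.13, 'wx': -0.007, 'wy': -0.138, 'wz': -0.002}
t 5.75 pos [ 0.4081 -0.217   0.1548] yaw 0.1935 pitch 0.6906 zax [ 0.616  0.167 -0.77 ] F [-0.75 -0.75 -1.61] M [-0.11  0.48 -0.01] open 0.0201
[ 0.397343   -0.36786926  0.04      ]
```

Request:
send_rows(
  series=[
    {"tx": 0.2, "ty": 1.2, "tz": 0.2, "wx": -0.007, "wy": -0.14, "wz": 0, "jaw": 1},
    {"tx": 0.2, "ty": 1.2, "tz": 0.2, "wx": -0.007, "wy": -0.14, "wz": 0, "jaw": 1},
    {"tx": 0.2, "ty": 1.2, "tz": 0.2, "wx": -0.007, "wy": -0.14, "wz": 0, "jaw": 1},
    {"tx": 0.3, "ty": 1.2, "tz": 0.2, "wx": -0.007, "wy": -0.14, "wz": 0, "jaw": 1},
    {"tx": 0.3, "ty": 1.2, "tz": 0.1, "wx": -0.007, "wy": -0.14, "wz": 0, "jaw": 1},
  ],
)

```text
t: 6.38
tool_pos: [0.4357, -0.2641, 0.1427]
tool_rot: [-3.119, -0.34, 0.064]
contact_force: [0.4, -0.1, -0.6]
opening: 0.0198
```

Request:
send_rows(
  series=[
    {"tx": 0, "ty": 0, "tz": 0, "wx": 0, "wy": 0, "wz": 0, "jaw": 1},
  ],
)

```text
t: 6.5
tool_pos: [0.4379, -0.2618, 0.1417]
tool_rot: [-3.117, -0.348, 0.066]
contact_force: [-0.2, 0.4, -1.9]
opening: 0.0204
```

Run:
```python
from h import *
plan((.446,-.2693,.0964),.222,3)
```

```text
{'tx': 0.27, 'ty': 0.32, 'tz': 1.5, 'wx': -0.003, 'wy': 0.014, 'wz': 0.0}
{'tx': 0.25, 'ty': 0.31, 'tz': 1.5, 'wx': -0.003, 'wy': 0.014, 'wz': 0.0}
{'tx': 0.23, 'ty': 0.31, 'tz': 1.51, 'wx': -0.003, 'wy': 0.014, 'wz': 0.0}
t 6.5 pos [ 0.4379 -0.2618  0.1417] yaw 0.2229 pitch -0.0414 zax [-0.042 -0.    -0.999] F [-0.2   0.42 -1.91] M [-0.01  0.02  0.04] open 0.0204
```

Request:
send_rows(
  series=[
    {"tx": 0.2, "ty": 0.3, "tz": 1.5, "wx": -0.003, "wy": 0.014, "wz": 0, "jaw": 1},
    {"tx": 0.2, "ty": 0.3, "tz": 1.5, "wx": -0.003, "wy": 0.014, "wz": 0, "jaw": 1},
    {"tx": 0.1, "ty": 0.3, "tz": 1.4, "wx": -0.003, "wy": 0.014, "wz": 0, "jaw": 1},
    {"tx": 0, "ty": 0, "tz": 0, "wx": 0, "wy": 0, "wz": 0, "jaw": 1},
  ],
)

```text
t: 7.0
tool_pos: [0.4428, -0.262, 0.0939]
tool_rot: [-3.116, -0.359, -0.006]
contact_force: [-0.5, -0.5, -0.3]
opening: 0.0201
```

Run:
```python
from h import *
plan((.446,-.2693,.0964),.222,1)
```

```text
{'tx': 0.14, 'ty': 0.79, 'tz': -0.25, 'wx': -0.005, 'wy': -0.005, 'wz': 0.007}
t 7.0 pos [ 0.4428 -0.262   0.0939] yaw 0.2294 pitch 0.0046 zax [ 0.003  0.006 -1.   ] F [-0.53 -0.53 -0.29] M [0.01 0.05 0.01] open 0.0201
```

Request:
send_rows(
  series=[
    {"tx": 0.1, "ty": 0.8, "tz": -0.25, "wx": -0.005, "wy": -0.005, "wz": 0.007, "jaw": 1},
    {"tx": 0, "ty": 0, "tz": 0, "wx": 0, "wy": 0, "wz": 0, "jaw": 1},
  ],
)

```text
t: 7.25
tool_pos: [0.446, -0.2692, 0.0976]
tool_rot: [3.121, 0.349, 0.002]
contact_force: [0.5, 0.4, -1.0]
opening: 0.0196
```

Run:
```python
from h import *
plan((.446,-.2693,.0964),.222,1)
snap("top","t7"); snap("side","s7"); stat()
crop("pics/t7.png",320,120,100,90,7,"pics/t7c.png")
crop("pics/s7.png",200,110,120,100,6,"pics/s7c.png")
```

```text
{'tx': 0.0, 'ty': 0.01, 'tz': 0.12, 'wx': 0.002, 'wy': -0.001, 'wz': 0.001}
t 7.25 pos [ 0.446  -0.2692  0.0976] yaw 0.2227 pitch 0.0009 zax [ 0.001 -0.001 -1.   ] F [ 0.55  0.35 -0.99] M [ 0.02  0.03 -0.01] open 0.0196
t 7.35 pos [ 0.4457 -0.269   0.0973] yaw 0.2228 pitch 0.0004 zax [ 0.001 -0.001 -1.   ] F [ 0.1   0.01 -1.  ] M [-0.01 -0.05 -0.01] open 0.0196
```

View pics/t7c.png

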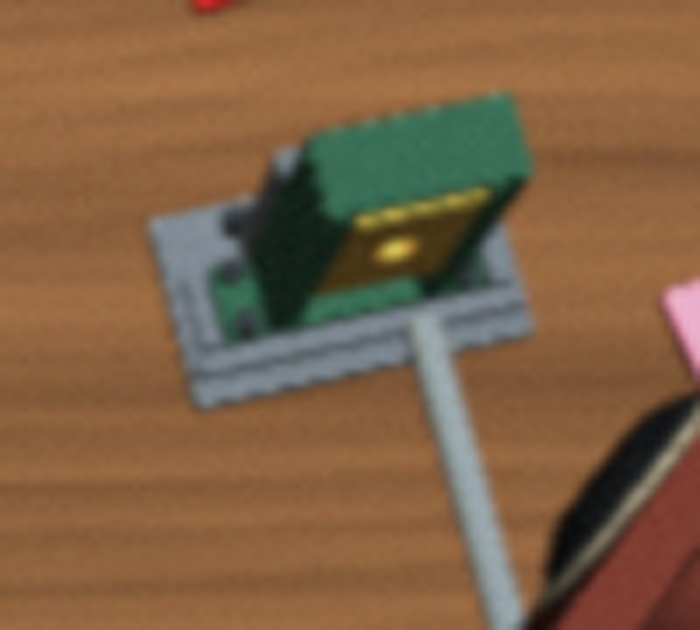

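View pics/s7c.png

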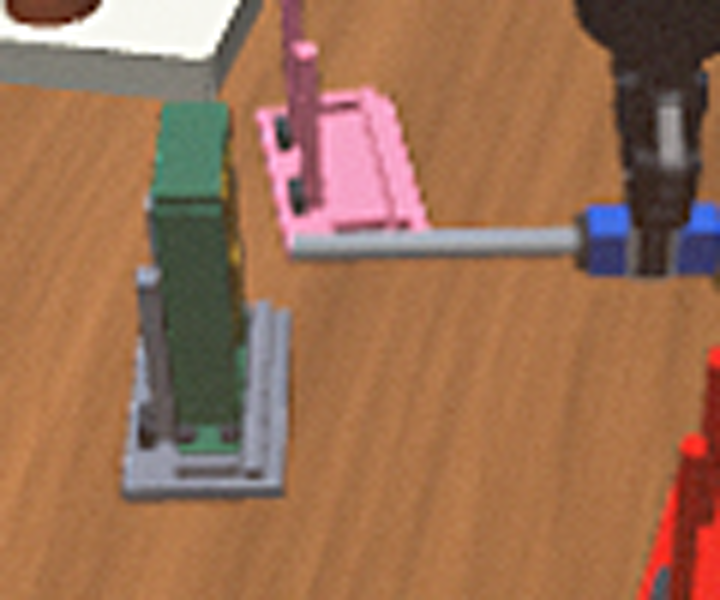

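Run:
```python
from h import *
d=np.array([np.cos(.2228),np.sin(.2228),0]); tip=np.array([.4458,-.2691,.0965])+.164*d; print("tip",tip)
for n in("top","side"):
    print(n,"tip top",np.round(proj(n,tip+[0,0,.0065]),1),"tip c",np.round(proj(n,tip),1),"40mm back top",np.round(proj(n,tip-.05*d+[0,0,.0065]),1),"bore",np.round(proj(n,(.6304,-.2277,.0956)),1))
```

```text
tip [ 0.60574634 -0.23286235  0.0965    ]
top tip top [380.1 164.8] tip c [379.6 165.6] 40mm back top [385.8 184.6] bore [376.9 155.9]
side tip top [248.3 149.1] tip c [248.4 151. ] 40mm back top [266.7 148.7] bore [239.2 151.4]
```

Run:
```python
from h import *
crop("pics/t7.png",365,140,35,50,16,"pics/t7d.png")
im=cv2.imread("pics/t7.png").astype(int)
for y in (170,175,180,185,190,195): print(y,[tuple(im[y,x]) [0] for x in range(374,398)])
o=ctrl.get_obs()
d=np.array([np.cos(.2228),np.sin(.2228),0]); tip=np.array([.4458,-.2691,.0965])+.164*d
for k in (0,.02,.04,.06,.08): print(np.round(proj("top",tip-k*d),1))
```

```text
170 [np.int64(145), np.int64(145), np.int64(140), np.int64(132), np.int64(111), np.int64(117), np.int64(152), np.int64(171), np.int64(170), np.int64(154), np.int64(116), np.int64(82), np.int64(63), np.int64(60), np.int64(54), np.int64(58), np.int64(56), np.int64(56), np.int64(58), np.int64(56), np.int64(56), np.int64(58), np.int64(58), np.int64(58)]
175 [np.int64(55), np.int64(54), np.int64(53), np.int64(55), np.int64(51), np.int64(60), np.int64(98), np.int64(142), np.int64(167), np.int64(176), np.int64(169), np.int64(126), np.int64(73), np.int64(55), np.int64(53), np.int64(54), np.int64(56), np.int64(56), np.int64(52), np.int64(53), np.int64(54), np.int64(52), np.int64(52), np.int64(55)]
180 [np.int64(59), np.int64(57), np.int64(61), np.int64(57), np.int64(62), np.int64(56), np.int64(58), np.int64(80), np.int64(124), np.int64(157), np.int64(171), np.int64(172), np.int64(142), np.int64(94), np.int64(61), np.int64(59), np.int64(60), np.int64(58), np.int64(56), np.int64(59), np.int64(59), np.int64(58), np.int64(59), np.int64(59)]
185 [np.int64(67), np.int64(67), np.int64(66), np.int64(
[... 353 characters left out ...]
p.int64(62), np.int64(61), np.int64(63), np.int64(60), np.int64(59), np.int64(66), np.int64(90), np.int64(131), np.int64(158), np.int64(171), np.int64(169), np.int64(137), np.int64(88), np.int64(63), np.int64(63), np.int64(59), np.int64(61), np.int64(61), np.int64(61), np.int64(61)]
195 [np.int64(59), np.int64(58), np.int64(59), np.int64(59), np.int64(59), np.int64(59), np.int64(58), np.int64(59), np.int64(60), np.int64(58), np.int64(59), np.int64(70), np.int64(114), np.int64(151), np.int64(170), np.int64(171), np.int64(158), np.int64(113), np.int64(71), np.int64(57), np.int64(59), np.int64(62), np.int64(61), np.int64(60)]
[379.6 165.6]
[381.8 173.4]
[384.1 181.3]
[386.3 189.3]
[388.6 197.3]
```

View pics/t7d.png

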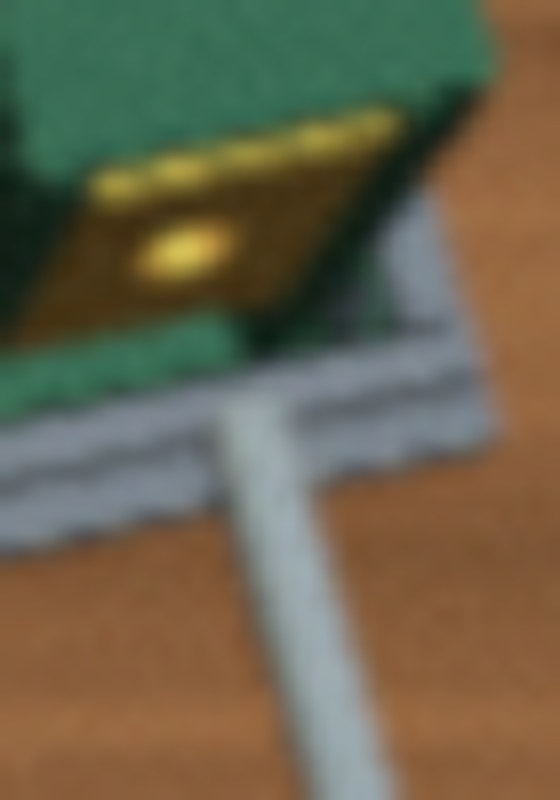

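```bash
cat >> h.py <<'E'
AX=.222
def rel(yaw=AX,c=(.6304,-.2267),zb=.0956,L=.164,dz=.0008):
    """tip relative to face/bore: s along axis, l left, h up"""
    o=ctrl.get_obs(); R=Rn.from_rotvec(o["tool_rot"]).as_matrix(); tip=o["tool_pos"]+R@[L,0,dz]
    v=tip-np.array([c[0],c[1],zb]); a=np.array([np.cos(yaw),np.sin(yaw),0]); l=np.array([-a[1],a[0],0])
    print("tip s,l,h mm",(np.array([v@a,v@l,v[2]])*1000).round(2)); stat(o)
E
python3 - <<'E'
from h import *
rel()
E
```

```text
tip s,l,h mm [-25.49  -0.45   0.92]
t 7.35 pos [ 0.4457 -0.269   0.0973] yaw 0.2228 pitch 0.0004 zax [ 0.001 -0.001 -1.   ] F [ 0.1   0.01 -1.  ] M [-0.01 -0.05 -0.01] open 0.0196
```

Request:
send_rows(
  series=[
    {"tx": 1.0, "ty": -0.05, "tz": 0.05, "wx": 0, "wy": 0, "wz": 0, "jaw": 1},
    {"tx": 0.9, "ty": -0.05, "tz": 0.05, "wx": 0, "wy": 0, "wz": 0, "jaw": 1},
    {"tx": 0, "ty": 0, "tz": 0, "wx": 0, "wy": 0, "wz": 0, "jaw": 1},
  ],
)

```text
t: 7.72
tool_pos: [0.4659, -0.2636, 0.0969]
tool_rot: [3.121, 0.349, 0.003]
contact_force: [0.4, 0.1, -1.3]
opening: 0.0201
```

Run:
```python
from h import *
rel(); snap("top","t8"); rel(); crop("pics/t8.png",350,130,55,50,14,"pics/t8c.png")
```

```text
tip s,l,h mm [-4.55  0.34  0.8 ]
t 7.72 pos [ 0.4659 -0.2636  0.0969] yaw 0.2228 pitch 0.0016 zax [ 0.002 -0.001 -1.   ] F [ 0.37  0.13 -1.31] M [0.01 0.04 0.01] open 0.0201
tip s,l,h mm [-4.84  0.34  0.68]
t 7.78 pos [ 0.4657 -0.2636  0.0968] yaw 0.2227 pitch 0.0014 zax [ 0.002 -0.001 -1.   ] F [-0.93 -0.08 -0.91] M [ 0.05  0.04 -0.02] open 0.0197
```

View pics/t8c.png

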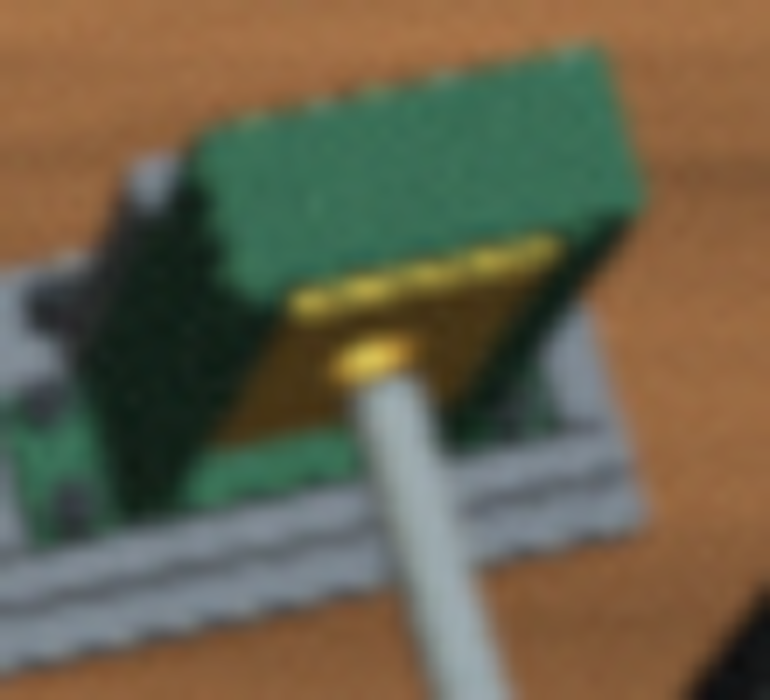

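Request:
send_rows(
  series=[
    {"tx": 0.1, "ty": -0.13, "tz": 0.05, "wx": 0, "wy": 0, "wz": 0, "jaw": 1},
    {"tx": 0, "ty": 0, "tz": 0, "wx": 0, "wy": 0, "wz": 0, "jaw": 1},
  ],
)

```text
t: 8.02
tool_pos: [0.4662, -0.262, 0.0961]
tool_rot: [3.121, 0.349, 0.002]
contact_force: [-0.1, 0.5, -2.1]
opening: 0.0201
```

Run:
```python
from h import *
rel()
```

```text
tip s,l,h mm [-3.95  1.85 -0.18]
t 8.03 pos [ 0.4662 -0.262   0.0961] yaw 0.2227 pitch 0.0009 zax [ 0.001 -0.001 -1.   ] F [-0.15  0.52 -2.1 ] M [ 0.05 -0.02  0.04] open 0.0201
```

Request:
send_rows(
  series=[
    {"tx": 0.3, "ty": 0, "tz": 0, "wx": 0, "wy": 0, "wz": 0, "jaw": 1},
    {"tx": 0.2, "ty": 0, "tz": 0, "wx": 0, "wy": 0, "wz": 0, "jaw": 1},
  ],
)

```text
t: 8.28
tool_pos: [0.471, -0.2609, 0.096]
tool_rot: [3.121, 0.348, 0.001]
contact_force: [-0.3, -0.6, -1.2]
opening: 0.0198
```

Run:
```python
from h import *
rel()
```

```text
tip s,l,h mm [ 1.03  1.8  -0.25]
t 8.28 pos [ 0.471  -0.2609  0.096 ] yaw 0.2222 pitch 0.0008 zax [ 0.001 -0.001 -1.   ] F [-0.31 -0.62 -1.18] M [ 0.    0.1  -0.02] open 0.0198
```

No contact yet; continue in small steps.

Request:
send_rows(
  series=[
    {"tx": 0.2, "ty": 0, "tz": 0, "wx": 0, "wy": 0, "wz": 0, "jaw": 1},
    {"tx": 0.2, "ty": 0, "tz": 0, "wx": 0, "wy": 0, "wz": 0, "jaw": 1},
  ],
)

```text
t: 8.52
tool_pos: [0.4728, -0.2605, 0.0956]
tool_rot: [3.121, 0.349, -0.009]
contact_force: [-10.6, -2.2, 2.4]
opening: 0.0198
```

Request:
send_rows(
  series=[
    {"tx": 0.2, "ty": 0, "tz": 0, "wx": 0, "wy": 0, "wz": 0, "jaw": 1},
    {"tx": 0.2, "ty": 0, "tz": 0, "wx": 0, "wy": 0, "wz": 0, "jaw": 1},
  ],
)

```text
t: 8.78
tool_pos: [0.473, -0.2609, 0.0957]
tool_rot: [3.121, 0.35, -0.026]
contact_force: [-11.8, -2.3, 6.5]
opening: 0.0196
```

Run:
```python
from h import *
rel(); snap("top","t9"); rel(); crop("pics/t9.png",350,130,55,50,14,"pics/t9c.png")
```

```text
tip s,l,h mm [ 2.92  1.5  -3.39]
t 8.78 pos [ 0.473  -0.2609  0.0957] yaw 0.2231 pitch -0.0165 zax [-0.016 -0.003 -1.   ] F [-11.79  -2.28   6.48] M [-0.1   0.94  0.16] open 0.0196
tip s,l,h mm [ 2.95  1.43 -3.3 ]
t 8.82 pos [ 0.4731 -0.2609  0.0958] yaw 0.2232 pitch -0.0166 zax [-0.016 -0.003 -1.   ] F [-12.03  -3.06   5.07] M [-0.09  1.    0.17] open 0.0199
```

View pics/t9c.png

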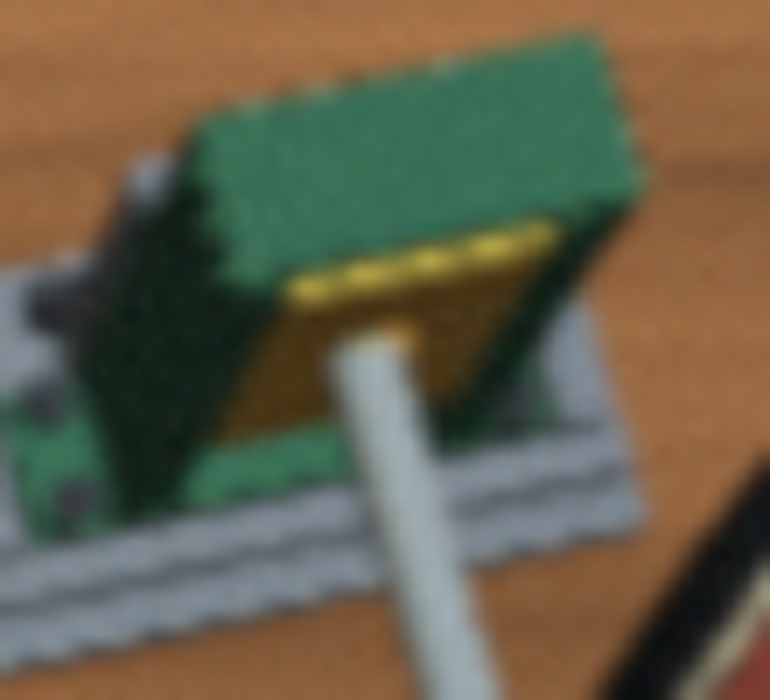

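Request:
send_rows(
  series=[
    {"tx": -0.5, "ty": 0.05, "tz": 0, "wx": 0, "wy": 0.008, "wz": 0, "jaw": 1},
    {"tx": -0.2, "ty": 0, "tz": -0.05, "wx": 0, "wy": 0.0, "wz": 0, "jaw": 1},
    {"tx": 0, "ty": 0, "tz": 0, "wx": 0, "wy": 0, "wz": 0, "jaw": 1},
  ],
)

```text
t: 9.2
tool_pos: [0.4665, -0.2632, 0.0967]
tool_rot: [3.121, 0.349, -0.011]
contact_force: [-0.2, 0.5, -1.4]
opening: 0.02
```

Run:
```python
from h import *
rel(); snap("top","t10"); snap("side","s10");rel(); crop("pics/t10.png",350,130,55,50,14,"pics/t10c.png"); crop("pics/s10.png",220,120,60,50,13,"pics/s10c.png")
```

```text
tip s,l,h mm [-3.93  0.54 -0.85]
t 9.2 pos [ 0.4665 -0.2632  0.0967] yaw 0.2226 pitch -0.007 zax [-0.007 -0.002 -1.   ] F [-0.23  0.47 -1.39] M [0.04 0.04 0.01] open 0.02
tip s,l,h mm [-3.86  0.63 -0.96]
t 9.3 pos [ 0.4666 -0.2632  0.0966] yaw 0.2228 pitch -0.0072 zax [-0.007 -0.002 -1.   ] F [ 0.79  0.16 -1.17] M [-0.02  0.01 -0.04] open 0.0199
```

View pics/t10c.png

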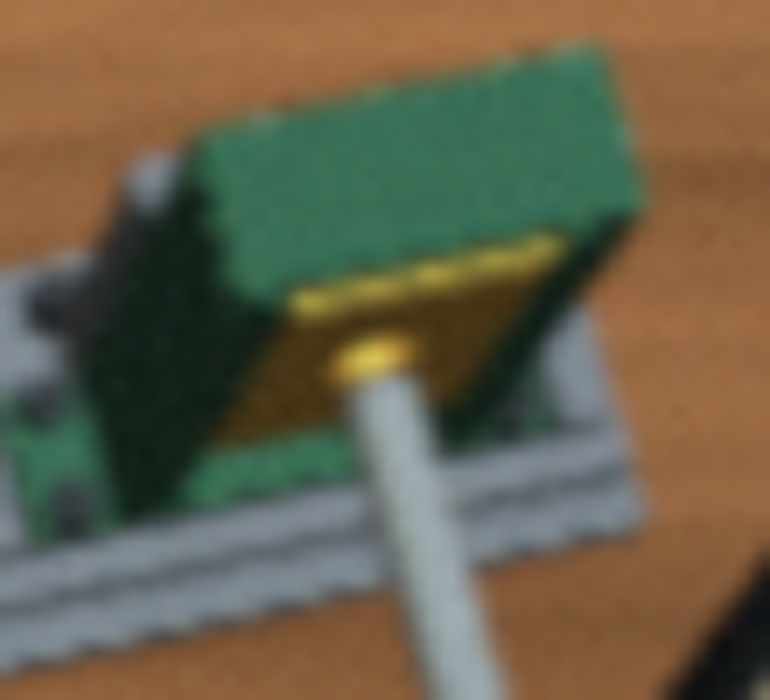

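View pics/s10c.png

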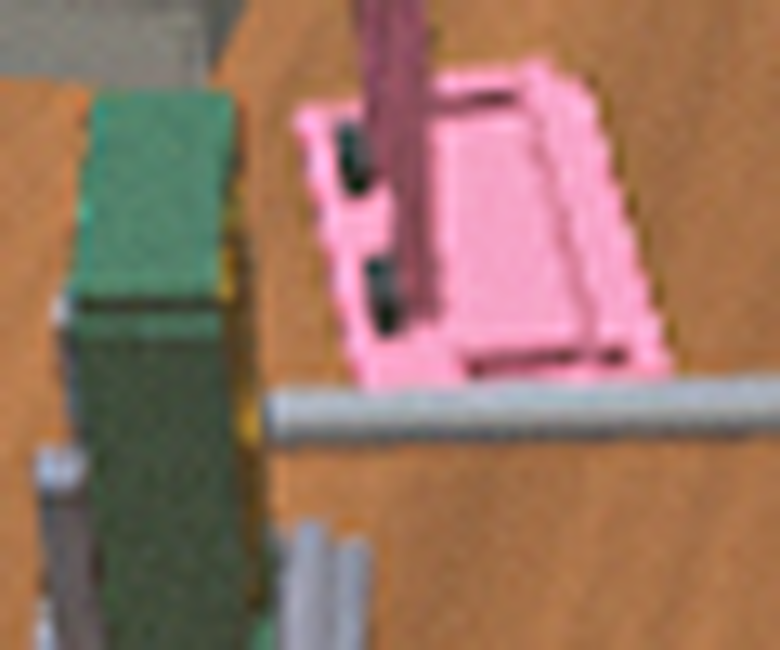

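Request:
send_rows(
  series=[
    {"tx": 0, "ty": -0.12, "tz": -0.08, "wx": 0, "wy": 0.007, "wz": 0, "jaw": 1},
    {"tx": 0, "ty": 0, "tz": 0, "wx": 0, "wy": 0, "wz": 0, "jaw": 1},
  ],
)

```text
t: 9.55
tool_pos: [0.4665, -0.2617, 0.0974]
tool_rot: [-3.122, -0.35, -0.001]
contact_force: [0.5, -0.1, -1.0]
opening: 0.0196
```

Run:
```python
from h import *
rel()
```

```text
tip s,l,h mm [-3.58  2.14  1.03]
t 9.55 pos [ 0.4665 -0.2617  0.0974] yaw 0.2232 pitch 0.0004 zax [ 0.  0. -1.] F [ 0.48 -0.09 -1.  ] M [0.   0.04 0.05] open 0.0196
```

Request:
send_rows(
  series=[
    {"tx": 0.35, "ty": 0.03, "tz": 0, "wx": 0, "wy": 0, "wz": 0, "jaw": 1},
    {"tx": 0.2, "ty": 0, "tz": 0, "wx": 0, "wy": 0, "wz": 0, "jaw": 1},
    {"tx": 0.15, "ty": 0, "tz": 0, "wx": 0, "wy": 0, "wz": 0, "jaw": 1},
  ],
)

```text
t: 9.93
tool_pos: [0.4729, -0.2606, 0.0972]
tool_rot: [-3.122, -0.35, 0.004]
contact_force: [-6.5, -2.5, 0.8]
opening: 0.0197
```

Request:
send_rows(
  series=[
    {"tx": 0.15, "ty": 0, "tz": 0, "wx": 0, "wy": 0, "wz": 0, "jaw": 1},
  ],
)

```text
t: 10.05
tool_pos: [0.4748, -0.2605, 0.0973]
tool_rot: [3.122, 0.349, -0.002]
contact_force: [-0.3, -1.2, 0.3]
opening: 0.0198
```

Run:
```python
from h import *
rel()
```

```text
tip s,l,h mm [4.76 1.48 0.65]
t 10.05 pos [ 0.4748 -0.2605  0.0973] yaw 0.2229 pitch -0.0016 zax [-0.002 -0.001 -1.   ] F [-0.28 -1.2   0.28] M [-0.14  0.   -0.09] open 0.0198
```

Request:
send_rows(
  series=[
    {"tx": 0.2, "ty": 0.03, "tz": 0, "wx": 0, "wy": 0, "wz": 0, "jaw": 1},
    {"tx": 0.3, "ty": 0, "tz": 0, "wx": 0, "wy": 0, "wz": 0, "jaw": 1},
  ],
)

```text
t: 10.3
tool_pos: [0.4804, -0.2595, 0.0974]
tool_rot: [3.122, 0.349, -0.001]
contact_force: [0.2, 0.1, -2.0]
opening: 0.0198
```

Run:
```python
from h import *
rel()
```

```text
tip s,l,h mm [10.45  1.17  0.91]
t 10.3 pos [ 0.4804 -0.2595  0.0974] yaw 0.2229 pitch -0.0006 zax [-0.001 -0.    -1.   ] F [ 0.17  0.09 -1.99] M [-0.06  0.05  0.01] open 0.0198
```

Request:
send_rows(
  series=[
    {"tx": 0.6, "ty": 0, "tz": 0, "wx": 0, "wy": 0, "wz": 0, "jaw": 1},
    {"tx": 0.6, "ty": 0, "tz": 0, "wx": 0, "wy": 0, "wz": 0, "jaw": 1},
    {"tx": 0.6, "ty": 0, "tz": 0, "wx": 0, "wy": 0, "wz": 0, "jaw": 1},
  ],
)

```text
t: 10.68
tool_pos: [0.4993, -0.2552, 0.0974]
tool_rot: [3.122, 0.349, -0.0]
contact_force: [-0.4, -1.1, -0.8]
opening: 0.0199
```

Run:
```python
from h import *
rel()
```

```text
tip s,l,h mm [29.87  1.22  1.02]
t 10.68 pos [ 0.4993 -0.2552  0.0974] yaw 0.2229 pitch -0.0001 zax [-0. -0. -1.] F [-0.44 -1.12 -0.8 ] M [-0.12  0.05 -0.07] open 0.0199
```

Request:
send_rows(
  series=[
    {"tx": 0.6, "ty": 0.03, "tz": 0, "wx": 0, "wy": 0, "wz": 0, "jaw": 1},
    {"tx": 0.6, "ty": 0, "tz": 0, "wx": 0, "wy": 0, "wz": 0, "jaw": 1},
    {"tx": 0.6, "ty": 0, "tz": 0, "wx": 0, "wy": 0, "wz": 0, "jaw": 1},
  ],
)

```text
t: 11.05
tool_pos: [0.5184, -0.251, 0.0973]
tool_rot: [-3.122, -0.35, 0.0]
contact_force: [-0.2, -1.0, -0.5]
opening: 0.0204
```

Run:
```python
from h import *
rel()
```

```text
tip s,l,h mm [49.37  1.2   0.87]
t 11.05 pos [ 0.5184 -0.251   0.0973] yaw 0.2233 pitch -0.0002 zax [-0.  0. -1.] F [-0.24 -0.98 -0.51] M [ 0.01 -0.02 -0.08] open 0.0204
```

Request:
send_rows(
  series=[
    {"tx": 0.6, "ty": 0, "tz": 0, "wx": 0, "wy": 0, "wz": 0, "jaw": 1},
    {"tx": 0.6, "ty": 0, "tz": 0, "wx": 0, "wy": 0, "wz": 0, "jaw": 1},
    {"tx": 0.6, "ty": 0, "tz": 0, "wx": 0, "wy": 0, "wz": 0, "jaw": 1},
  ],
)

```text
t: 11.42
tool_pos: [0.5372, -0.2467, 0.0972]
tool_rot: [-3.122, -0.35, 0.0]
contact_force: [0.3, 0.2, -1.5]
opening: 0.0199
```

Run:
```python
from h import *
rel()
```

```text
tip s,l,h mm [68.65  1.24  0.8 ]
t 11.43 pos [ 0.5372 -0.2467  0.0972] yaw 0.2234 pitch -0.0003 zax [-0.  0. -1.] F [ 0.29  0.16 -1.48] M [0.01 0.01 0.05] open 0.0199
```

Request:
send_rows(
  series=[
    {"tx": 0.6, "ty": 0, "tz": 0, "wx": 0, "wy": 0, "wz": 0, "jaw": 1},
    {"tx": 0.5, "ty": 0, "tz": 0, "wx": 0, "wy": 0, "wz": 0, "jaw": 1},
    {"tx": 0, "ty": 0, "tz": 0, "wx": 0, "wy": 0, "wz": 0, "jaw": 1},
  ],
  squeeze=120,
)

```text
t: 11.8
tool_pos: [0.5491, -0.244, 0.0972]
tool_rot: [3.122, 0.351, -0.0]
contact_force: [0.6, -0.6, -0.6]
opening: 0.0197
```

Run:
```python
from h import *
rel(); snap("top","t11"); snap("side","s11"); snap("wrist","w11")
crop("pics/t11.png",340,120,90,80,8,"pics/t11c.png"); crop("pics/s11.png",200,110,100,80,8,"pics/s11c.png")
```

```text
tip s,l,h mm [80.86  1.32  0.79]
t 11.8 pos [ 0.5491 -0.244   0.0972] yaw 0.2238 pitch -0.0002 zax [-0. -0. -1.] F [ 0.58 -0.59 -0.56] M [0.   0.01 0.01] open 0.0197
```

View pics/s11c.png

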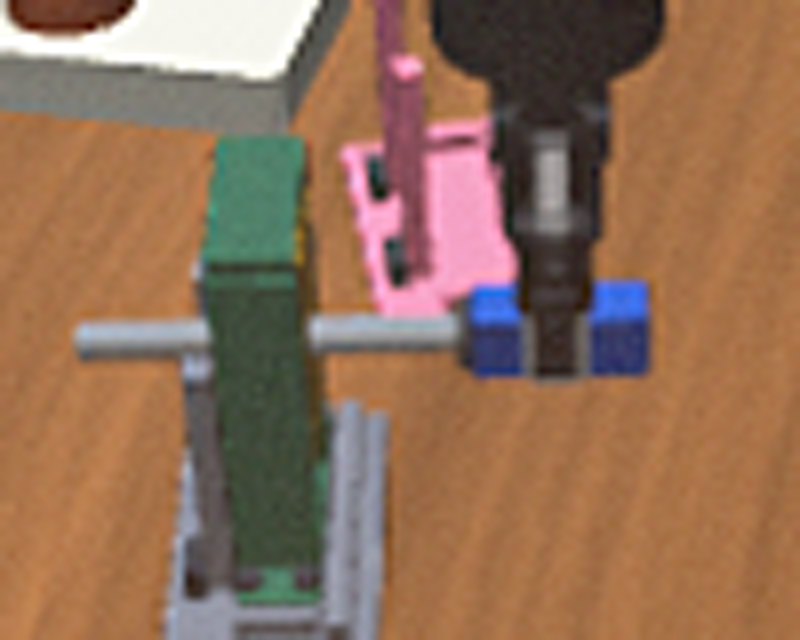

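View pics/w11.png

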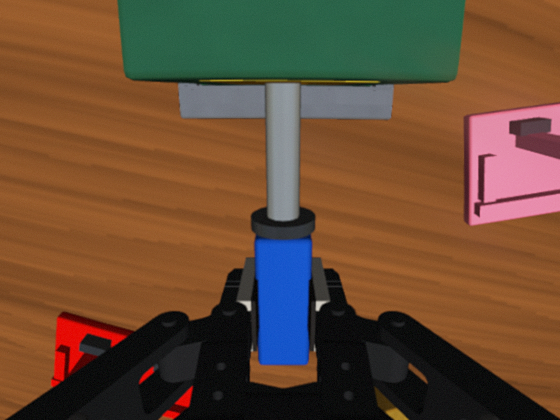

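Request:
send_rows(
  series=[
    {"tx": 0, "ty": 0, "tz": -0.3, "wx": 0, "wy": 0, "wz": 0, "jaw": 1},
    {"tx": 0, "ty": 0, "tz": -0.5, "wx": 0, "wy": 0, "wz": 0, "jaw": 1},
    {"tx": 0, "ty": 0, "tz": -0.6, "wx": 0, "wy": 0, "wz": 0, "jaw": 1},
  ],
)

```text
t: 12.32
tool_pos: [0.5462, -0.2433, 0.1092]
tool_rot: [-3.119, -0.35, 0.009]
contact_force: [-0.1, -0.3, -6.1]
opening: 0.02
```

Run:
```python
from h import *
rel(); snap("side","s12")
crop("pics/s12.png",200,110,100,80,8,"pics/s12c.png")
```

```text
tip s,l,h mm [78.23  2.58 11.93]
t 12.32 pos [ 0.5462 -0.2433  0.1092] yaw 0.2233 pitch -0.0055 zax [-0.006  0.002 -1.   ] F [-0.11 -0.28 -6.11] M [-0.05  0.35 -0.04] open 0.02
```

View pics/s12c.png

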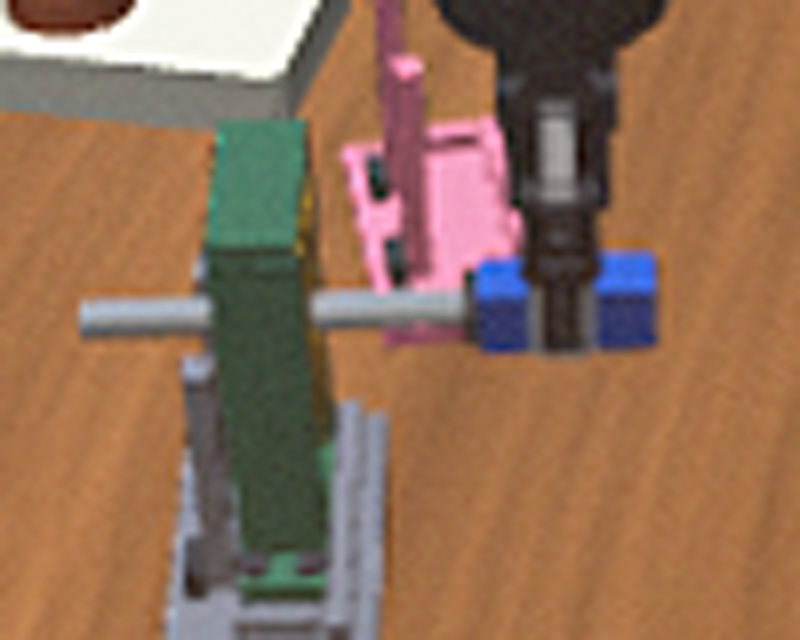

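Request:
send_rows(
  series=[
    {"tx": 0.05, "ty": 0.03, "tz": -0.8, "wx": 0, "wy": 0.006, "wz": 0, "jaw": 1},
    {"tx": 0.05, "ty": 0.03, "tz": -1.0, "wx": 0, "wy": 0.006, "wz": 0, "jaw": 1},
    {"tx": 0.05, "ty": 0, "tz": -1.0, "wx": 0, "wy": 0.006, "wz": 0, "jaw": 1},
  ],
)

```text
t: 12.75
tool_pos: [0.5475, -0.2434, 0.1389]
tool_rot: [-3.116, -0.35, -0.019]
contact_force: [-0.3, -0.5, -4.7]
opening: 0.0196
```

Run:
```python
from h import *
rel(); snap("side","s13")
crop("pics/s13.png",200,90,100,100,7,"pics/s13c.png")
```

```text
tip s,l,h mm [79.48  2.23 44.59]
t 12.75 pos [ 0.5475 -0.2434  0.1389] yaw 0.2235 pitch 0.0126 zax [ 0.011  0.007 -1.   ] F [-0.29 -0.54 -4.73] M [-0.1   0.4  -0.04] open 0.0196
```

View pics/s13c.png

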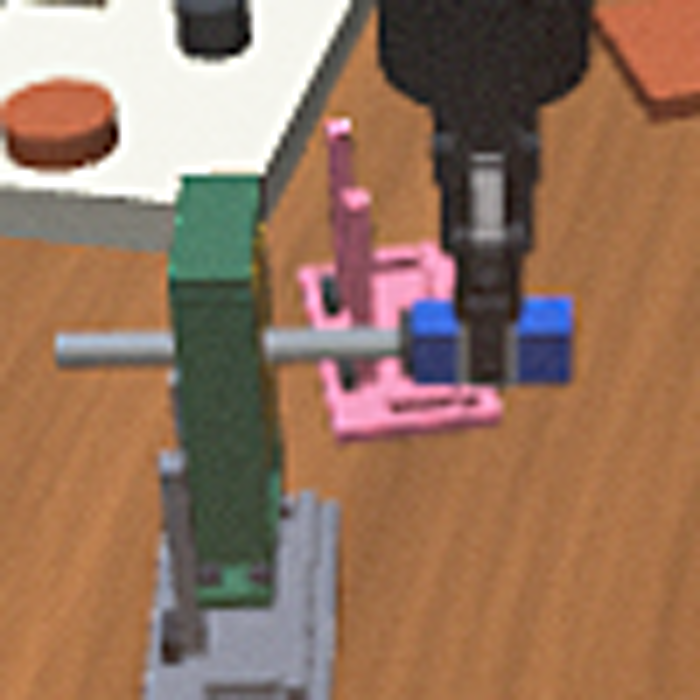

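Lifting well; continue upward.

Request:
send_rows(
  series=[
    {"tx": 0, "ty": 0.03, "tz": -1.5, "wx": 0.003, "wy": 0, "wz": 0, "jaw": 1},
    {"tx": 0, "ty": 0.03, "tz": -1.8, "wx": 0.003, "wy": 0, "wz": 0, "jaw": 1},
    {"tx": 0, "ty": 0, "tz": -1.8, "wx": 0, "wy": 0, "wz": 0, "jaw": 1},
    {"tx": 0, "ty": 0, "tz": -1.8, "wx": 0, "wy": 0, "wz": 0, "jaw": 1},
  ],
)

```text
t: 13.3
tool_pos: [0.5472, -0.2452, 0.2143]
tool_rot: [-3.111, -0.349, -0.021]
contact_force: [0.3, 0.4, -4.7]
opening: 0.0201
```

Run:
```python
from h import *
rel()
```

```text
tip s,l,h mm [ 78.81   0.56 120.19]
t 13.3 pos [ 0.5472 -0.2452  0.2143] yaw 0.2235 pitch 0.0143 zax [ 0.012  0.012 -1.   ] F [ 0.32  0.36 -4.72] M [-0.14  0.39 -0.03] open 0.0201
```

Request:
send_rows(
  series=[
    {"tx": 0, "ty": 0, "tz": -1.8, "wx": -0.004, "wy": 0, "wz": 0, "jaw": 1},
    {"tx": 0, "ty": 0, "tz": -1.8, "wx": -0.004, "wy": 0, "wz": 0, "jaw": 1},
    {"tx": 0, "ty": 0, "tz": -1.8, "wx": 0, "wy": 0, "wz": 0, "jaw": 1},
    {"tx": 0, "ty": 0, "tz": -1.5, "wx": 0, "wy": 0, "wz": 0, "jaw": 1},
    {"tx": 0, "ty": 0, "tz": -0.5, "wx": 0, "wy": 0, "wz": 0, "jaw": 1},
  ],
)

```text
t: 13.92
tool_pos: [0.5468, -0.246, 0.2962]
tool_rot: [3.122, 0.35, 0.027]
contact_force: [-0.1, -0.1, -4.6]
opening: 0.0198
```

Run:
```python
from h import *
rel(); snap("side","s14"); snap("wrist","w14"); snap("top","t14")
```

```text
tip s,l,h mm [ 7.8190e+01 -1.3000e-01  2.0261e+02]
t 13.93 pos [ 0.5468 -0.246   0.2962] yaw 0.2236 pitch 0.0173 zax [ 0.017  0.002 -1.   ] F [-0.08 -0.13 -4.63] M [-0.08  0.42 -0.02] open 0.0198
```

View pics/s14.png

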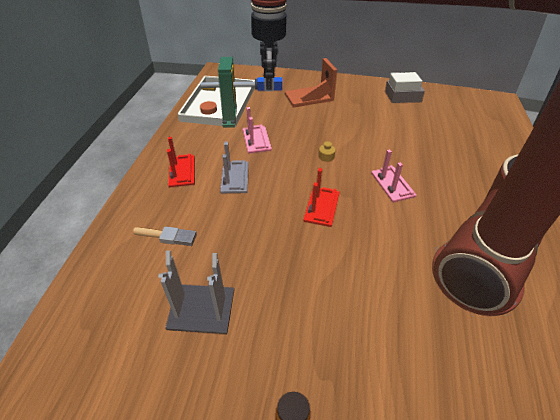

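View pics/w14.png

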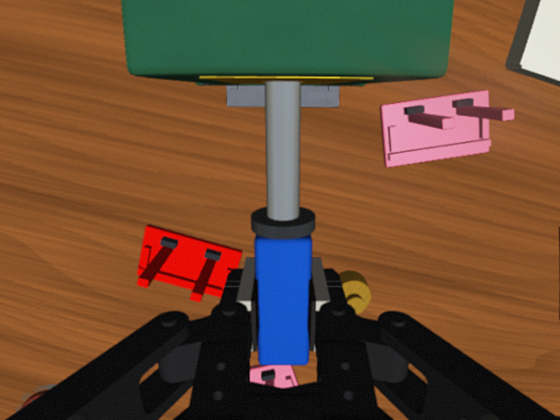

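Run:
```python
from h import *
plan((.506,.189,.30),.132,18,.015)
```

```text
{'tx': 0.32, 'ty': -2.4, 'tz': -0.03, 'wx': -0.0, 'wy': -0.0, 'wz': 0.005}
{'tx': 0.31, 'ty': -2.41, 'tz': -0.03, 'wx': -0.0, 'wy': -0.0, 'wz': 0.005}
{'tx': 0.29, 'ty': -2.41, 'tz': -0.03, 'wx': -0.0, 'wy': -0.0, 'wz': 0.005}
{'tx': 0.28, 'ty': -2.41, 'tz': -0.03, 'wx': -0.0, 'wy': -0.0, 'wz': 0.005}
{'tx': 0.27, 'ty': -2.41, 'tz': -0.03, 'wx': -0.0, 'wy': -0.0, 'wz': 0.005}
{'tx': 0.26, 'ty': -2.41, 'tz': -0.03, 'wx': -0.0, 'wy': -0.0, 'wz': 0.005}
{'tx': 0.24, 'ty': -2.41, 'tz': -0.03, 'wx': -0.0, 'wy': -0.0, 'wz': 0.005}
{'tx': 0.23, 'ty': -2.41, 'tz': -0.03, 'wx': -0.0, 'wy': -0.0, 'wz': 0.005}
{'tx': 0.22, 'ty': -2.42, 'tz': -0.03, 'wx': -0.0, 'wy': -0.0, 'wz': 0.005}
{'tx': 0.21, 'ty': -2.42, 'tz': -0.03, 'wx': -0.0, 'wy': -0.0, 'wz': 0.005}
{'tx': 0.19, 'ty': -2.42, 'tz': -0.03, 'wx': -0.0, 'wy': -0.0, 'wz': 0.005}
{'tx': 0.18, 'ty': -2.42, 'tz': -0.03, 'wx': -0.0, 'wy': -0.0, 'wz': 0.005}
{'tx': 0.17, 'ty': -2.42, 'tz': -0.03, 'wx': -0.0, 'wy': -0.0, 'wz': 0.005}
{'tx': 0.16, 'ty': -2.42, 'tz': -0.03, 'wx': -0.0, 'wy': -0.0, 'wz': 0.005}
{'tx': 0.15, 'ty': -2.42, 'tz': -0.03, 'wx': -0.0, 'wy': -0.0, 'wz': 0.005}
{'tx': 0.13, 'ty': -2.42, 'tz': -0.03, 'wx': -0.0, 'wy': -0.0, 'wz': 0.005}
{'tx': 0.12, 'ty': -2.42, 'tz': -0.03, 'wx': -0.0, 'wy': -0.0, 'wz': 0.005}
{'tx': 0.11, 'ty': -2.42, 'tz': -0.03, 'wx': -0.0, 'wy': -0.0, 'wz': 0.005}
t 14.07 pos [ 0.5463 -0.2457  0.2942] yaw 0.2236 pitch 0.0155 zax [ 0.015  0.003 -1.   ] F [ 0.16 -0.07 -5.51] M [-0.14  0.4   0.03] open 0.0196
```

Request:
send_rows(
  series=[
    {"tx": 0.1, "ty": -0.8, "tz": -0.1, "wx": 0, "wy": 0, "wz": 0, "jaw": 1},
    {"tx": 0.2, "ty": -1.6, "tz": -0.1, "wx": 0, "wy": 0, "wz": 0.005, "jaw": 1},
    {"tx": 0.3, "ty": -2.2, "tz": -0.1, "wx": 0, "wy": 0, "wz": 0.005, "jaw": 1},
    {"tx": 0.3, "ty": -2.4, "tz": -0.1, "wx": 0, "wy": 0, "wz": 0.005, "jaw": 1},
    {"tx": 0.3, "ty": -2.4, "tz": -0.1, "wx": 0, "wy": 0, "wz": 0.005, "jaw": 1},
  ],
)

```text
t: 14.7
tool_pos: [0.5356, -0.1454, 0.2953]
tool_rot: [-3.118, -0.315, -0.014]
contact_force: [0.6, 1.2, -4.6]
opening: 0.0197
```

Request:
send_rows(
  series=[
    {"tx": 0.3, "ty": -2.4, "tz": -0.1, "wx": 0, "wy": 0, "wz": 0.005, "jaw": 1},
    {"tx": 0.3, "ty": -2.4, "tz": -0.1, "wx": 0, "wy": 0, "wz": 0.005, "jaw": 1},
    {"tx": 0.3, "ty": -2.4, "tz": -0.1, "wx": 0, "wy": 0, "wz": 0.005, "jaw": 1},
    {"tx": 0.3, "ty": -2.4, "tz": -0.1, "wx": 0, "wy": 0, "wz": 0.005, "jaw": 1},
    {"tx": 0.3, "ty": -2.4, "tz": -0.1, "wx": 0, "wy": 0, "wz": 0.005, "jaw": 1},
  ],
)

```text
t: 15.32
tool_pos: [0.5236, -0.0145, 0.2991]
tool_rot: [-3.116, -0.279, -0.008]
contact_force: [0.5, 0.3, -4.7]
opening: 0.0196
```

Run:
```python
from h import *
snap("wrist","w15")
plan((.506,.189,.30),.132,9,.015)
```

```text
{'tx': 0.21, 'ty': -2.23, 'tz': 0.03, 'wx': -0.002, 'wy': 0.001, 'wz': 0.005}
{'tx': 0.2, 'ty': -2.23, 'tz': 0.02, 'wx': -0.002, 'wy': 0.001, 'wz': 0.005}
{'tx': 0.19, 'ty': -2.23, 'tz': 0.02, 'wx': -0.002, 'wy': 0.001, 'wz': 0.005}
{'tx': 0.18, 'ty': -2.23, 'tz': 0.02, 'wx': -0.002, 'wy': 0.001, 'wz': 0.005}
{'tx': 0.16, 'ty': -2.23, 'tz': 0.01, 'wx': -0.002, 'wy': 0.001, 'wz': 0.005}
{'tx': 0.15, 'ty': -2.23, 'tz': 0.01, 'wx': -0.002, 'wy': 0.001, 'wz': 0.005}
{'tx': 0.14, 'ty': -2.23, 'tz': 0.01, 'wx': -0.002, 'wy': 0.001, 'wz': 0.005}
{'tx': 0.13, 'ty': -2.24, 'tz': 0.0, 'wx': -0.002, 'wy': 0.001, 'wz': 0.005}
{'tx': 0.11, 'ty': -2.24, 'tz': -0.0, 'wx': -0.002, 'wy': 0.001, 'wz': 0.005}
t 15.38 pos [ 0.5234 -0.0117  0.2994] yaw 0.1811 pitch 0.0068 zax [ 0.004  0.016 -1.   ] F [ 0.11  2.73 -6.21] M [0.09 0.36 0.07] open 0.0198
```

View pics/w15.png

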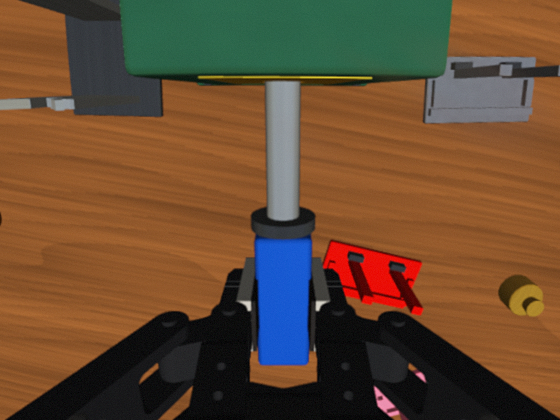

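Request:
send_rows(
  series=[
    {"tx": 0.2, "ty": -2.3, "tz": 0, "wx": -0.003, "wy": 0.002, "wz": 0.005, "jaw": 1},
    {"tx": 0.2, "ty": -2.3, "tz": 0, "wx": -0.003, "wy": 0.002, "wz": 0.005, "jaw": 1},
    {"tx": 0.2, "ty": -2.3, "tz": 0, "wx": -0.003, "wy": 0.002, "wz": 0.005, "jaw": 1},
    {"tx": 0.1, "ty": -2.3, "tz": 0, "wx": -0.003, "wy": 0, "wz": 0.005, "jaw": 1},
    {"tx": 0.1, "ty": -2.3, "tz": 0, "wx": 0, "wy": 0, "wz": 0.005, "jaw": 1},
  ],
)

```text
t: 16.0
tool_pos: [0.5069, 0.1108, 0.2984]
tool_rot: [-3.123, -0.246, -0.012]
contact_force: [0.3, -0.5, -5.4]
opening: 0.0198
```

Request:
send_rows(
  series=[
    {"tx": 0.1, "ty": -2.2, "tz": 0, "wx": 0, "wy": 0, "wz": 0.005, "jaw": 1},
    {"tx": 0.1, "ty": -1.6, "tz": 0, "wx": 0, "wy": 0, "wz": 0.005, "jaw": 1},
    {"tx": 0, "ty": -0.8, "tz": 0, "wx": 0, "wy": 0, "wz": 0.003, "jaw": 1},
    {"tx": 0, "ty": -0.3, "tz": 0, "wx": 0, "wy": 0, "wz": 0, "jaw": 1},
    {"tx": 0, "ty": 0, "tz": 0, "wx": 0, "wy": 0, "wz": 0, "jaw": 1},
  ],
)

```text
t: 16.62
tool_pos: [0.4972, 0.165, 0.297]
tool_rot: [-3.121, -0.233, -0.005]
contact_force: [0.2, -0.9, -4.2]
opening: 0.0204
```

Run:
```python
from h import *
plan((.506,.189,.30),.132,2,.015)
```

```text
{'tx': 0.61, 'ty': -1.12, 'tz': -0.13, 'wx': -0.006, 'wy': 0.006, 'wz': 0.008}
{'tx': 0.61, 'ty': -1.13, 'tz': -0.14, 'wx': -0.006, 'wy': 0.006, 'wz': 0.008}
t 16.62 pos [0.4972 0.165  0.297 ] yaw 0.1487 pitch 0.0037 zax [ 0.002  0.012 -1.   ] F [ 0.22 -0.93 -4.17] M [-0.07  0.39 -0.04] open 0.0204
```

Request:
send_rows(
  series=[
    {"tx": 0.5, "ty": -0.9, "tz": -0.1, "wx": -0.006, "wy": 0.006, "wz": 0.008, "jaw": 1},
    {"tx": 0.5, "ty": -0.9, "tz": -0.1, "wx": -0.006, "wy": 0.006, "wz": 0.008, "jaw": 1},
    {"tx": 0.2, "ty": -0.4, "tz": -0.1, "wx": 0, "wy": 0, "wz": 0, "jaw": 1},
    {"tx": 0, "ty": 0, "tz": 0, "wx": 0, "wy": 0, "wz": 0, "jaw": 1},
    {"tx": 0, "ty": 0, "tz": 0, "wx": 0, "wy": 0, "wz": 0, "jaw": 1},
  ],
)

```text
t: 17.25
tool_pos: [0.507, 0.1895, 0.3005]
tool_rot: [3.135, 0.204, 0.026]
contact_force: [0.5, -0.5, -5.9]
opening: 0.0196
```

Run:
```python
from h import *
plan((.506,.189,.30),.132,1,.015)
snap("wrist","w16"); snap("top","t16"); snap("side","s16"); stat()
crop("pics/t16.png",170,110,90,100,6,"pics/t16c.png")
```

```text
{'tx': -0.1, 'ty': 0.03, 'tz': 0.05, 'wx': 0.001, 'wy': -0.001, 'wz': -0.002}
t 17.25 pos [0.507  0.1895 0.3005] yaw 0.13 pitch 0.0164 zax [ 0.016  0.001 -1.   ] F [ 0.48 -0.52 -5.93] M [-0.07  0.39  0.04] open 0.0196
t 17.4 pos [0.507  0.1893 0.3005] yaw 0.1297 pitch 0.0165 zax [ 0.017  0.001 -1.   ] F [-0.27  0.17 -3.55] M [-0.02  0.43 -0.01] open 0.0197
```

View pics/w16.png

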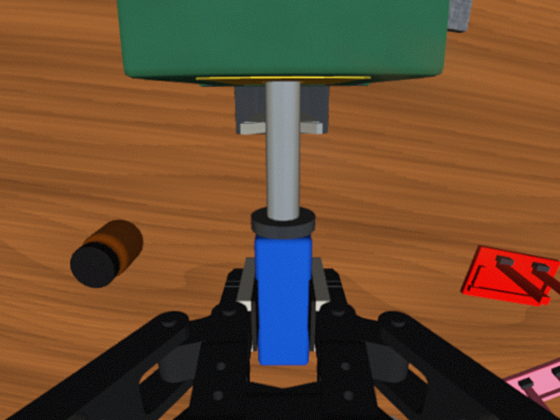

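View pics/t16c.png

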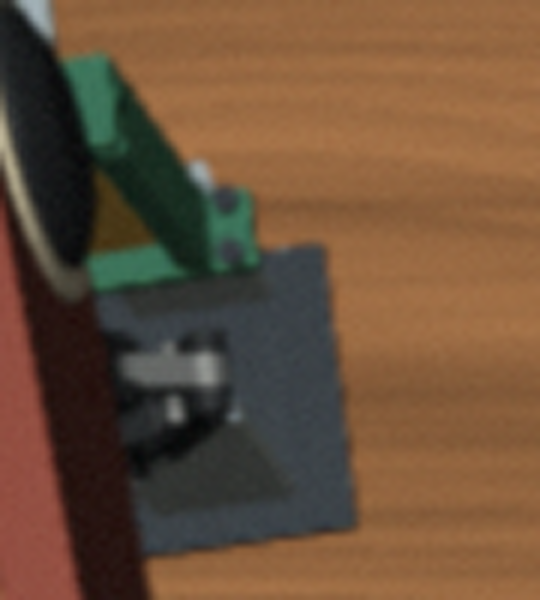

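View pics/s16.png

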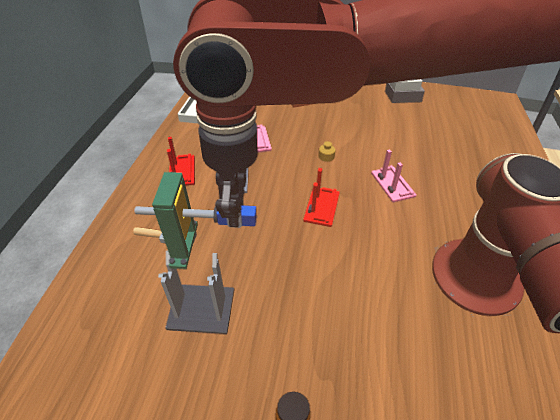

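Run:
```python
from h import *
crop("pics/w16.png",225,70,115,75,7,"pics/w16c.png")
ci=ld("w16")
for p in ((237,130),(327,130)): print(at("w",p,.165,ci).round(4))
s=np.array([.6047,.2025]);
for b in((-.045),):
    c=s+b*np.array([np.cos(.132),np.sin(.132)]); print(c, proj("w",(c[0],c[1],.165),ci))
```

```text
[0.5553 0.2304 0.165 ]
[0.564  0.1634 0.165 ]
[0.56009147 0.19657723] (np.float64(282.5427348733018), np.float64(129.37678513265837))
```

View pics/w16c.png

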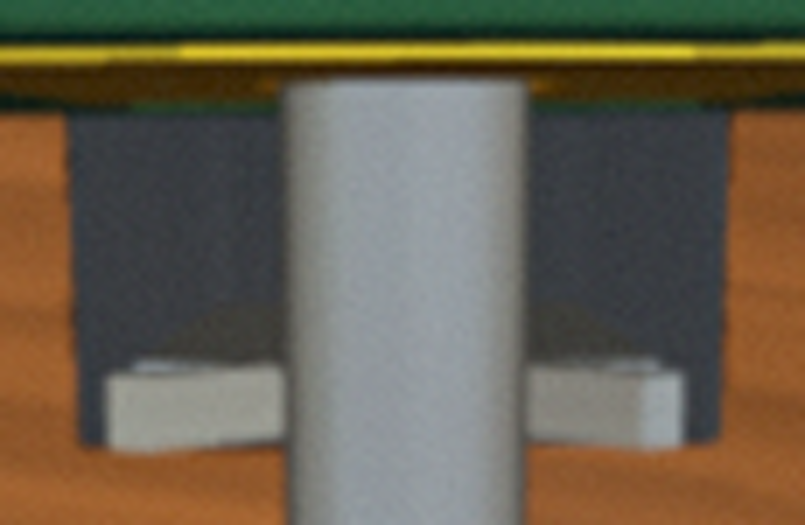

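Request:
send_rows(
  series=[
    {"tx": -0.05, "ty": -0.05, "tz": 1.0, "wx": 0, "wy": 0, "wz": 0, "jaw": 1},
    {"tx": 0, "ty": 0, "tz": 2.0, "wx": 0, "wy": 0, "wz": 0, "jaw": 1},
    {"tx": 0, "ty": 0, "tz": 2.0, "wx": 0, "wy": 0, "wz": 0, "jaw": 1},
    {"tx": 0, "ty": 0, "tz": 2.0, "wx": 0, "wy": 0, "wz": 0, "jaw": 1},
    {"tx": 0, "ty": 0, "tz": 1.5, "wx": 0, "wy": 0, "wz": 0, "jaw": 1},
  ],
)

```text
t: 18.02
tool_pos: [0.5072, 0.1893, 0.2088]
tool_rot: [3.134, 0.203, 0.024]
contact_force: [-1.3, 0.9, -5.8]
opening: 0.0198
```

Run:
```python
from h import *
plan((.506,.1897,.19),.132,1,.01)
```

```text
{'tx': -0.14, 'ty': -0.06, 'tz': 1.88, 'wx': 0.001, 'wy': -0.005, 'wz': -0.003}
t 18.02 pos [0.5072 0.1893 0.2088] yaw 0.1291 pitch 0.0153 zax [ 0.015  0.001 -1.   ] F [-1.3   0.93 -5.76] M [-0.1   0.41 -0.04] open 0.0198
```

Request:
send_rows(
  series=[
    {"tx": -0.1, "ty": -0.07, "tz": 1.0, "wx": 0.001, "wy": -0.003, "wz": -0.003, "jaw": 1},
    {"tx": -0.05, "ty": 0, "tz": 1.0, "wx": 0, "wy": -0.002, "wz": 0, "jaw": 1},
    {"tx": 0, "ty": 0, "tz": 0.3, "wx": 0, "wy": 0, "wz": 0, "jaw": 1},
  ],
)

```text
t: 18.4
tool_pos: [0.5052, 0.1897, 0.1826]
tool_rot: [3.135, 0.208, 0.012]
contact_force: [-0.7, -0.3, -4.5]
opening: 0.0197
```

Run:
```python
from h import *
plan((.506,.1897,.165),.132,1,.005)
snap("wrist","w17"); snap("side","s17"); snap("top","t17")
crop("pics/w17.png",200,60,160,100,5,"pics/w17c.png"); crop("pics/s17.png",120,180,150,130,5,"pics/s17c.png")
```

```text
{'tx': 0.07, 'ty': 0.01, 'tz': 1.76, 'wx': 0.001, 'wy': -0.002, 'wz': 0.0}
t 18.4 pos [0.5052 0.1897 0.1826] yaw 0.1324 pitch 0.0074 zax [ 0.007  0.    -1.   ] F [-0.69 -0.31 -4.52] M [-0.08  0.42 -0.01] open 0.0197
```

View pics/w17c.png

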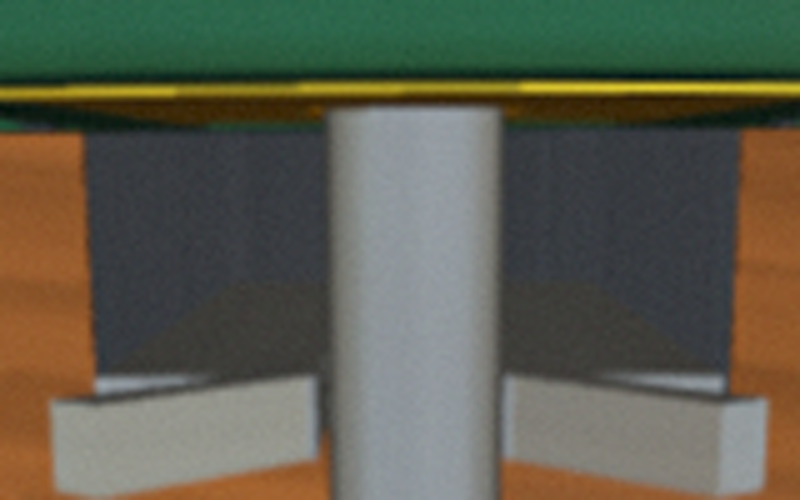

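View pics/s17c.png

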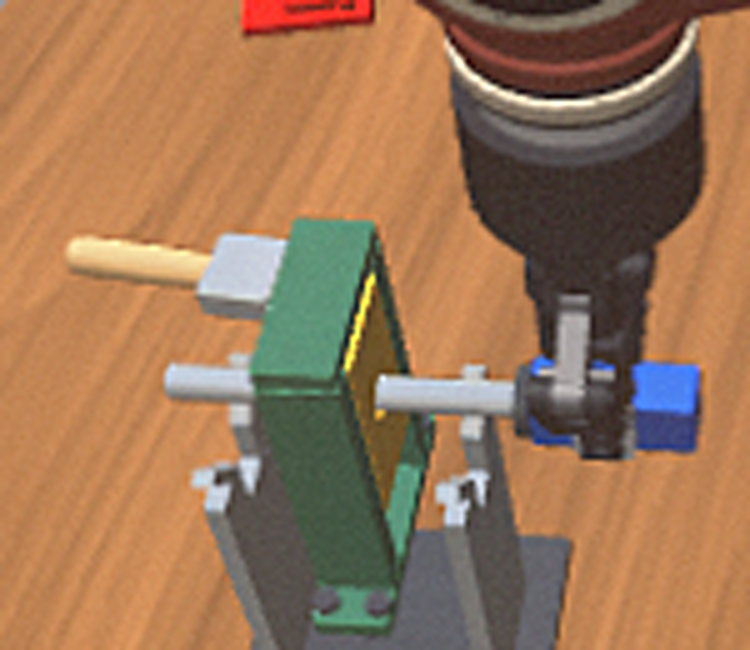

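Request:
send_rows(
  series=[
    {"tx": 0.05, "ty": -0.04, "tz": 1.0, "wx": 0, "wy": 0, "wz": 0, "jaw": 1},
    {"tx": 0, "ty": 0, "tz": 1.0, "wx": 0, "wy": 0, "wz": 0, "jaw": 1},
    {"tx": 0, "ty": 0, "tz": 0.6, "wx": 0, "wy": 0, "wz": 0, "jaw": 1},
  ],
)

```text
t: 18.92
tool_pos: [0.5077, 0.1906, 0.1582]
tool_rot: [-3.134, -0.208, -0.021]
contact_force: [0.3, -0.9, -5.0]
opening: 0.0198
```

Run:
```python
from h import *
plan((.506,.190,.145),.132,1,.005)
snap("wrist","w18")
crop("pics/w18.png",180,60,200,120,4,"pics/w18c.png")
```

```text
{'tx': -0.2, 'ty': 0.04, 'tz': 1.32, 'wx': 0.0, 'wy': -0.008, 'wz': 0.0}
t 18.93 pos [0.5077 0.1906 0.1582] yaw 0.1323 pitch 0.0132 zax [ 0.013  0.002 -1.   ] F [ 0.27 -0.86 -4.96] M [-0.05  0.42 -0.01] open 0.0198
```

View pics/w18c.png

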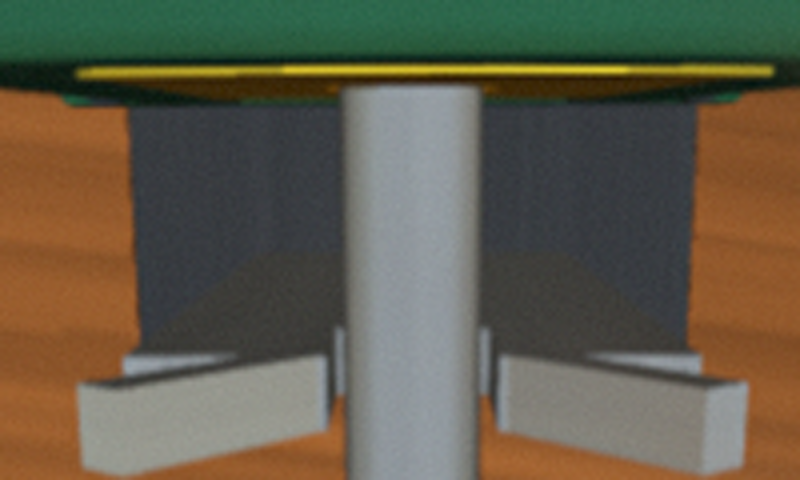

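Request:
send_rows(
  series=[
    {"tx": -0.1, "ty": 0.04, "tz": 0.8, "wx": 0, "wy": -0.004, "wz": 0, "jaw": 1},
    {"tx": 0, "ty": 0, "tz": 0.7, "wx": 0, "wy": 0, "wz": 0, "jaw": 1},
    {"tx": 0, "ty": 0, "tz": 0.4, "wx": 0, "wy": 0, "wz": 0, "jaw": 1},
  ],
)

```text
t: 19.35
tool_pos: [0.5066, 0.19, 0.137]
tool_rot: [-3.134, -0.208, -0.012]
contact_force: [-0.4, -0.5, -4.8]
opening: 0.0198
```

Run:
```python
from h import *
plan((.506,.190,.131),.132,1,.005)
snap("side","s19")
crop("pics/s19.png",120,180,150,130,5,"pics/s19c.png")
```

```text
{'tx': -0.06, 'ty': -0.01, 'tz': 0.6, 'wx': 0.0, 'wy': -0.003, 'wz': 0.0}
t 19.35 pos [0.5066 0.19   0.137 ] yaw 0.1323 pitch 0.0077 zax [ 0.008  0.001 -1.   ] F [-0.36 -0.54 -4.82] M [-0.11  0.42  0.01] open 0.0198
```

View pics/s19c.png

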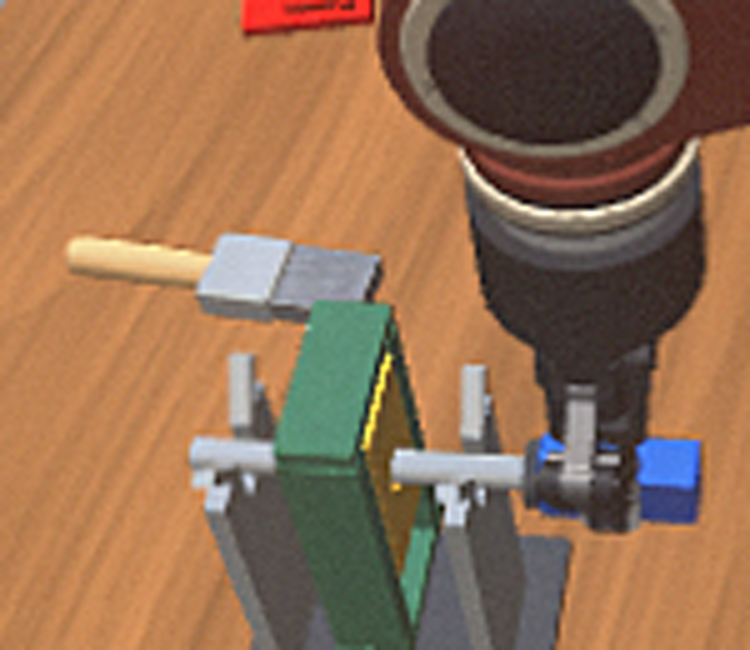

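Both slots are entered. Lower in small steps until the weight transfers.

Request:
send_rows(
  series=[
    {"tx": 0, "ty": 0, "tz": 0.3, "wx": 0, "wy": -0.002, "wz": 0, "jaw": 1},
    {"tx": 0, "ty": 0, "tz": 0.15, "wx": 0, "wy": 0, "wz": 0, "jaw": 1},
  ],
)

```text
t: 19.65
tool_pos: [0.5065, 0.1899, 0.1319]
tool_rot: [-3.135, -0.208, -0.008]
contact_force: [0.7, 0.3, -5.1]
opening: 0.02
```

Request:
send_rows(
  series=[
    {"tx": 0, "ty": 0, "tz": 0.1, "wx": 0, "wy": 0, "wz": 0, "jaw": 1},
    {"tx": 0, "ty": 0, "tz": 0.1, "wx": 0, "wy": 0, "wz": 0, "jaw": 1},
  ],
)

```text
t: 19.9
tool_pos: [0.5068, 0.19, 0.1303]
tool_rot: [-3.135, -0.208, -0.009]
contact_force: [-1.8, -0.8, -2.6]
opening: 0.0198
```

Run:
```python
from h import *
stat()
```

```text
t 19.9 pos [0.5068 0.19   0.1303] yaw 0.1323 pitch 0.006 zax [ 0.006  0.001 -1.   ] F [-1.79 -0.84 -2.65] M [-0.11  0.49  0.06] open 0.0198
```

Request:
send_rows(
  series=[
    {"tx": 0, "ty": 0, "tz": 0.05, "wx": 0, "wy": -0.005, "wz": 0, "jaw": 1},
    {"tx": 0, "ty": 0, "tz": 0.0, "wx": 0, "wy": -0.003, "wz": 0, "jaw": 1},
  ],
)

```text
t: 20.15
tool_pos: [0.5074, 0.1902, 0.1309]
tool_rot: [3.135, 0.208, -0.001]
contact_force: [-1.4, -0.7, -2.7]
opening: 0.0197
```

Run:
```python
from h import *
stat()
```

```text
t 20.15 pos [0.5074 0.1902 0.1309] yaw 0.1323 pitch -0.0007 zax [-0.001 -0.    -1.   ] F [-1.36 -0.74 -2.67] M [-0.06  0.35 -0.02] open 0.0197
```

Request:
send_rows(
  series=[
    {"tx": 0, "ty": 0, "tz": 0.06, "wx": 0, "wy": -0.004, "wz": 0, "jaw": 1},
    {"tx": 0, "ty": 0, "tz": 0.04, "wx": 0, "wy": -0.004, "wz": 0, "jaw": 1},
  ],
)

```text
t: 20.4
tool_pos: [0.508, 0.1904, 0.1309]
tool_rot: [3.134, 0.208, -0.012]
contact_force: [-3.0, -1.6, -0.9]
opening: 0.0199
```

Run:
```python
from h import *
stat(); snap("side","s20")
crop("pics/s20.png",120,180,150,130,5,"pics/s20c.png")
```

```text
t 20.4 pos [0.508  0.1904 0.1309] yaw 0.1324 pitch -0.0074 zax [-0.007 -0.001 -1.   ] F [-3.   -1.59 -0.92] M [-0.06  0.16  0.  ] open 0.0199
```

View pics/s20c.png

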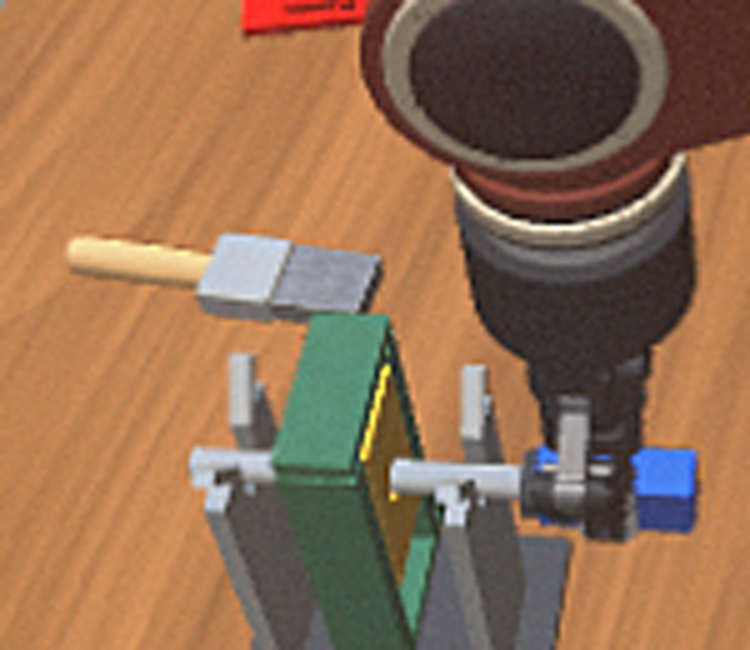

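Request:
send_rows(
  series=[
    {"tx": -0.15, "ty": 0, "tz": 0.0, "wx": 0, "wy": 0, "wz": 0, "jaw": 1},
    {"tx": 0, "ty": 0, "tz": 0.02, "wx": 0, "wy": 0, "wz": 0, "jaw": 1},
  ],
  squeeze=60,
)

```text
t: 20.7
tool_pos: [0.5075, 0.1903, 0.1312]
tool_rot: [3.135, 0.208, -0.008]
contact_force: [-2.0, -0.3, -1.0]
opening: 0.0199
```

Run:
```python
from h import *
stat(); snap("wrist","w20")
```

```text
t 20.7 pos [0.5075 0.1903 0.1312] yaw 0.1323 pitch -0.0048 zax [-0.005 -0.    -1.   ] F [-1.96 -0.27 -1.  ] M [-0.04  0.33  0.  ] open 0.0199
```

View pics/w20.png

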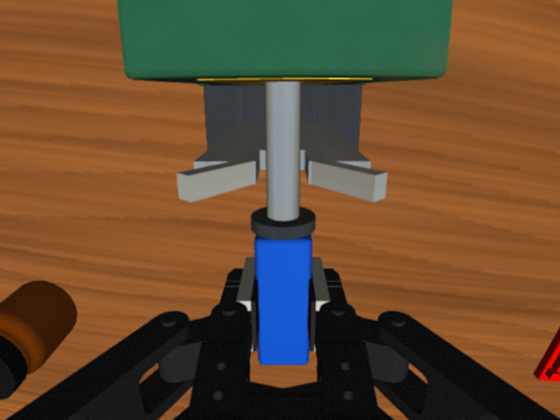

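Request:
send_rows(
  series=[
    {"tx": -0.05, "ty": 0, "tz": 0.05, "wx": 0, "wy": -0.003, "wz": 0, "jaw": 1},
    {"tx": 0, "ty": 0, "tz": 0.0, "wx": 0, "wy": 0, "wz": 0, "jaw": 0.7},
    {"tx": 0, "ty": 0, "tz": 0.0, "wx": 0, "wy": 0, "wz": 0, "jaw": 0.6},
    {"tx": 0, "ty": 0, "tz": 0.0, "wx": 0, "wy": 0, "wz": 0, "jaw": 0.5},
    {"tx": 0, "ty": 0, "tz": 0.0, "wx": 0, "wy": 0, "wz": 0, "jaw": 0.5},
  ],
  squeeze=20,
)

```text
t: 21.38
tool_pos: [0.5085, 0.1906, 0.1324]
tool_rot: [-3.134, -0.208, 0.006]
contact_force: [-0.0, 0.1, 0.1]
opening: 0.0424
```

Run:
```python
from h import *
stat(); snap("wrist","w21"); snap("side","s21"); crop("pics/s21.png",120,180,150,130,5,"pics/s21c.png")
```

```text
t 21.38 pos [0.5085 0.1906 0.1324] yaw 0.1324 pitch -0.0037 zax [-0.004  0.    -1.   ] F [-0.04  0.07  0.07] M [ 0.01 -0.05  0.05] open 0.0424
```

View pics/w21.png

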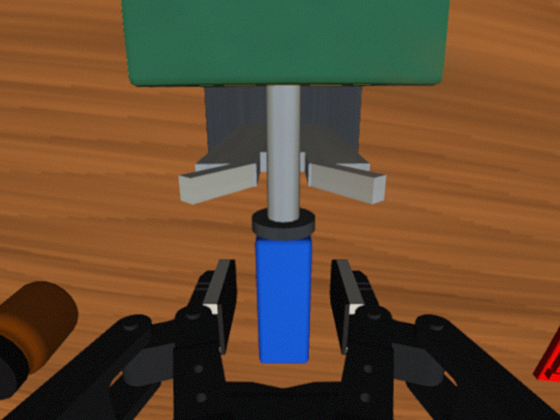

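View pics/s21c.png

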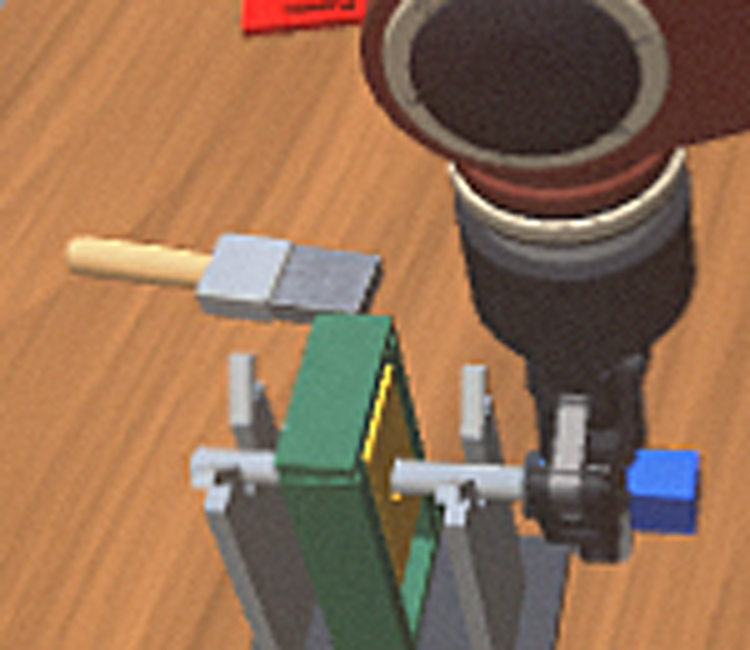

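Request:
send_rows(
  series=[
    {"tx": 0, "ty": 0, "tz": -1.0, "wx": 0, "wy": 0, "wz": 0, "jaw": 0.5},
    {"tx": 0, "ty": 0, "tz": -2.0, "wx": 0, "wy": 0, "wz": 0, "jaw": 0.5},
    {"tx": -0.5, "ty": 0, "tz": -3.0, "wx": 0, "wy": 0, "wz": 0, "jaw": 0.5},
    {"tx": -1.0, "ty": 0, "tz": -4.0, "wx": 0, "wy": 0, "wz": 0, "jaw": 0.5},
    {"tx": -2.0, "ty": 0, "tz": -4.0, "wx": 0, "wy": 0, "wz": 0, "jaw": 0.5},
  ],
)

```text
t: 22.1
tool_pos: [0.473, 0.1855, 0.2782]
tool_rot: [3.135, 0.207, -0.011]
contact_force: [0.8, 0.4, 0.4]
opening: 0.0428
```

Request:
send_rows(
  series=[
    {"tx": -3, "ty": 1, "tz": -2.0, "wx": 0, "wy": 0, "wz": 0, "jaw": 0.5},
    {"tx": -3, "ty": 3, "tz": 0, "wx": 0, "wy": 0, "wz": 0, "jaw": 0.5},
    {"tx": -1, "ty": 4, "tz": 0, "wx": 0, "wy": 0, "wz": 0, "jaw": 0.5},
    {"tx": 0, "ty": 4, "tz": 0, "wx": 0, "wy": 0, "wz": 0, "jaw": 0.5},
    {"tx": 0, "ty": 2, "tz": 0, "wx": 0, "wy": 0, "wz": 0, "jaw": 0.5},
  ],
)

```text
t: 22.72
tool_pos: [0.422, 0.0354, 0.3154]
tool_rot: [3.134, 0.215, 0.027]
contact_force: [0.2, 0.1, 0.8]
opening: 0.0426
```

Request:
send_rows(
  series=[
    {"tx": 0, "ty": 0, "tz": 0, "wx": 0, "wy": 0, "wz": 0, "jaw": 0.5},
    {"tx": 0, "ty": 0, "tz": 0, "wx": 0, "wy": 0, "wz": 0, "jaw": 0.5},
  ],
)

```text
t: 22.98
tool_pos: [0.4221, 0.0348, 0.3182]
tool_rot: [3.134, 0.211, 0.033]
contact_force: [-0.1, 1.0, 0.5]
opening: 0.0427
```

Run:
```python
from h import *
stat(); snap("top","t22"); snap("side","s22"); crop("pics/s22.png",120,180,150,130,5,"pics/s22c.png"); crop("pics/t22.png",150,100,120,120,6,"pics/t22c.png")
```

```text
t 22.98 pos [0.4221 0.0348 0.3182] yaw 0.1345 pitch 0.0211 zax [ 0.021  0.001 -1.   ] F [-0.14  1.    0.49] M [0.04 0.01 0.02] open 0.0427
```

View pics/t22.png

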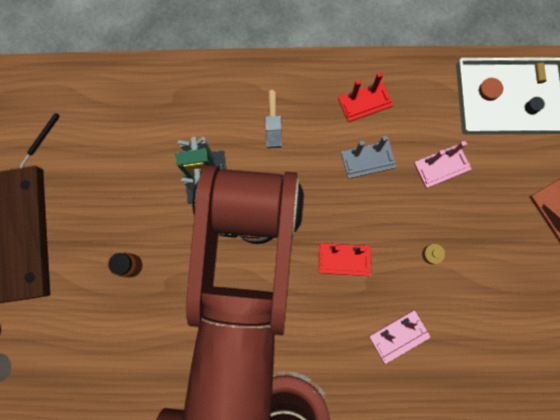

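View pics/s22c.png

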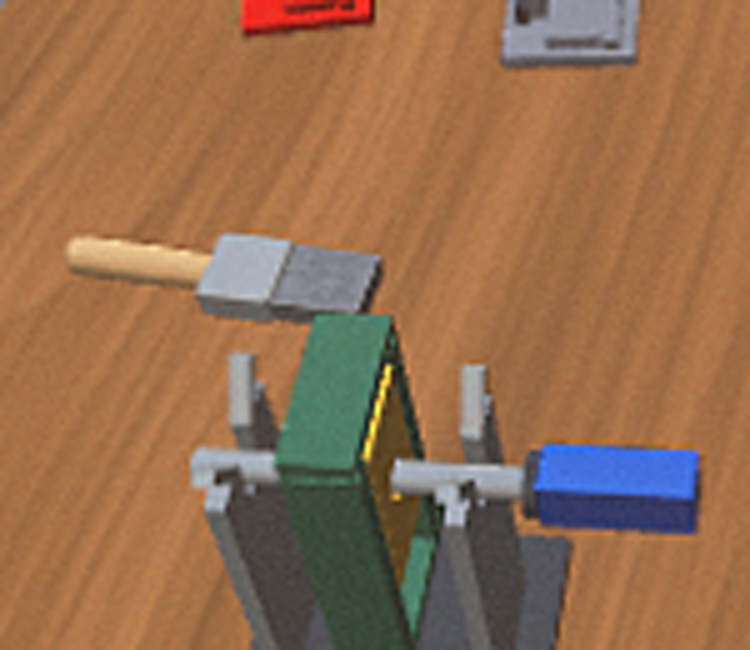

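View pics/t22c.png

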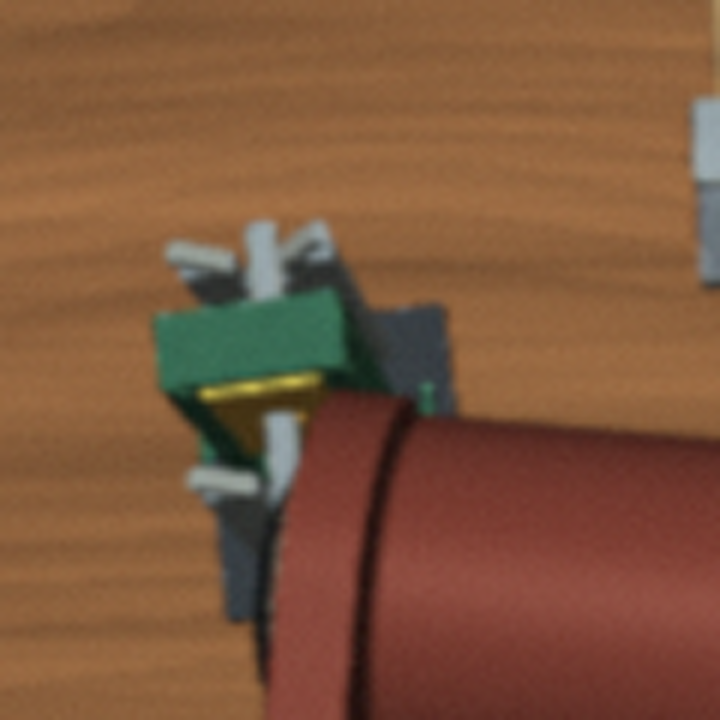

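Run:
```python
from h import *
print(ctrl.finish_job()); stat()
```

```text
the job is handed in; nothing more can be done
None
the job is handed in; nothing more can be done
```

The bearing now hangs on the carrying rod in the drying stand. I let go of the rod, moved the arm clear and handed the job in at about 23 s of the 72 s allowed.

- **Insertion:** I gripped only the blue handle. The first try met the edge of the bore with about 12 N along the rod (about 14 N with the upward part). That is above the roughly 10 N said to shift the block, but it was mostly along the bore. I backed off and raised the tip slightly. The second try showed about 7 N at the mouth and then the rod went through freely.
- **Lift and placing:** I raised the bearing straight up until it cleared the back posts and carried it over the stand. I then lowered it in small steps until the forks took the weight, and opened the jaws at close to zero load.

The last side and top pictures show the rod in both fork slots, with its tip beyond the far fork, and the bearing hanging upright between the plates. The jar, brush and weight are at the same pixels as at the start. The tool read close to zero force, and neither the gripper nor the arm is near the bearing.

- **Camera disagreement:** The side and top views disagreed by 4 to 6 mm in the first measurements. I relied on the wrist view and on positions relative to the rod instead.
- **Rod position:** The rod lies about 2 mm or so further forward than the exact midpoint between the forks.
- **Not measured:** I judged that the bearing hangs freely from the pictures; I did not measure its clearance to the stand.

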